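Weigh a bottle in the vented enclosure

ROBOT

A 6-joint arm with a two-finger parallel gripper is mounted at the origin on a cart in front of the work surface, level with it; the furniture and walls round the work are solid. World frame = base frame: x ahead of the robot, y to its left, z up, the work surface at z = 0. Lengths are in m, angles in rad, forces in N, time in s.
With the tool pointing down it reaches from about 0.275 to 0.725 m from the base axis. Payload 15.9 kg.
Tool frame: the origin (TCP) lies on the centre line of the jaws, within the pads' length; the fingertips stand r.tips_ahead ahead of it and the grasp point (between the pads) lies 6 mm ahead of it (r.tips_ahead is the distance from the TCP to the fingertips, in m); z points along the fingers, y is the line along which they close (so a half turn about z gives the same grasp; the last joint's range is limited). The gripper opens to 85 mm and grips with 20 to 120 N. Pads are 22 mm wide; open, the fingers measure 114 mm over their backs; the gripper's body (76 mm by 85 mm) begins 54 mm behind the grasp point. The pads swing forward as they close: fully open they stand 13 mm farther back than shut.
Start: joints at [-1.321, 0.213, -0.034, 1.323, 0, 1.571], TCP at [0.124, -0.484, 0.256] pointing down, gripper open.
Joint ranges: [-2.98, 2.98], [-0.74, 1.72], [-1.14, 1.35], [-2.1, 2.04], [-1.57, 1.44], [-3.14, 3.14]. Speed limits (rad/s): [1.89, 1.89, 2.39, 2.57, 3.14, 3.14].

INTERFACE

Orientations are given as a rotation vector (axis times angle).
In Python, from workcell import observe, vision, workorder, r gives the robot as it stands. The module is installed in compiled form; this text tells all that it offers.
- The arm moves only by the tool move_arm, never from a script. Its argument "commands" is a list of rows, each a list of 5 numbers: the shift along the tool's x, y, z scaled (see below), then the turn about the tool's z scaled (see below), then the opening, from 0 (shut) to 1 (fully open). A call has 1 to 8 rows; each row is the pose to reach, as a shift and turn from the pose commanded when the call began, along the tool's axes at that moment; what a row does not reach only later rows make up. The controller multiplies each number of a shift by 0.2 m and each number of a turn by 90 degrees. A row lasts 1/12 s, in which the tool goes at most 41.7 mm and 7.16 degrees, less where a joint would pass 70% of its speed; a pose out of reach is approached as far as the arm can. A call with a number of a shift or a turn outside -1 to 1 is refused whole. A call with a gripper value outside its range is refused whole. The fingers move at their own pace and stop on an object; "newtons" is the grip in N (left out, the last holds). Time passes only in rows, so rows that repeat a pose let the fingers close. It gives the time, the measured TCP pose, the force, the opening and the grip force at its end, in the units of the state.
- observe(): the state, without advancing time (a new reading comes with each control period).
- vision.get_image(name): name is "scene" or "side" or "wrist"; returns the picture (400x640x3 uint8, blue, green, red); there is no depth.
- vision.calibration(name): a dict with "fovy" (degrees; the focal length in pixels is half the picture's height over the tangent of half this angle, whatever the lens; pixels are square), "cx", "cy" (the principal point, pixels), "D" ([k1, k2, p1, p2, k3] as OpenCV has them; the pictures are not rectified), "view" (4x4, takes a point from world to camera coordinates). Camera axes: x right, y down, z forward; pixel columns grow to the right and rows downward; lengths in m; the calibration is good to about 2 mm. A picture is of the moment at which its call begins: read the wrist's pose just before it. calibration takes no time and is no camera call; for the wrist camera it gives the pose at the moment of the call.
- workorder.close_job(): hands the job in; it is judged then, once.
The state is a dict: "time": time; "qpos": joint angles; "qvel": joint speeds; "effort": joint torques, N m; "tool_pos": TCP position; "orientation": TCP orientation; "wrist_force": force on the tool from outside, world axes, zero at the start; "ft_torque": the same for the moment, N m; "grip_width": opening from 0.0 (shut) to 1.0 (fully open); "grasp_force": force on a finger pad.
Only numpy, scipy, OpenCV 4.12 (cv2) and the standard library are available. Lean on these libraries where they do the work, as an engineer would, in place of code of your own. Each camera call takes 0.05 s, during which the arm holds its last target. There are 200 camera calls.

TASK

The vented weighing enclosure is on standby with its red damper lever nearly shut: first push the lever over to fully open, and keep it there for as long as the window is up. Lift the clear sloping front window all the way by its black knob, set the amber bottle down gently, upright in the middle of the balance pan, and slide the window fully down again. Then, so that no draught disturbs the reading, turn the damper lever back to the green mark (30 degrees from shut), let go, and leave the other things on the bench where they are.

Things in the scene. Friction and masses are not known exactly. Their poses are not given: they have to be found in the camera images.
- enclosure: Vented weighing enclosure, fixed on the bench: clear chamber 274 mm wide, 290 deep, 355 high (panes at y +-0.130 to 0.135), white damper box on its right. Origin on the bench under the pan centre; x points into the chamber away from the robot, y left, z up; points below in [..] are in this frame, m. Damper box: y -0.288 to -0.138, x -0.133 to 0.177, top z 0.113.
- pan_top (a point): Centre of the top of the round steel balance pan (104 mm across), 54 mm above the bench. The roof and the raised window overhang it: reach it with the tool tilted 30 to 45 degrees, pointing down and into the chamber (+x), coming over the sill.
- pan: The balance pan itself, a disc 104 mm across and 4.5 mm thick; origin at the centre of its underside, 4.5 mm below pan_top. It does not move. The balance under it reaches x [-0.09, 0.082], y [-0.084, 0.084], up to z 0.046.
- sill (a point): Middle of the top of the white front sill, 38 mm above the bench, at [-0.137, 0, 0.038]; things carried in must pass over it.
- roof_edge (a point): Middle of the lower front edge of the white roof, at [0.018, 0, 0.300]; the roof goes back from here, top at z 0.355, its front sloping back like the window.
- window (a joint): Clear front window, metres of travel up its slope: 0 shut (down on the sill), 0.26 fully up against its stop. The slope leans back 30 degrees from vertical: it moves along [0.5, 0, 0.866]. It stays where it is left; lifting takes about 6 N, lowering about 2 N.
- window_edge (a point): Middle of the lower edge of the window (250 mm wide): [-0.141, 0, 0.040] when shut, [-0.011, 0, 0.265] when fully up. The pane runs 300 mm up the slope from here.
- window_knob (a point): Middle of the black round window knob (27 mm in diameter, 37 mm long), 27 mm out from the pane and 32 mm up the slope from window_edge; [-0.149, 0, 0.081] when shut. It stands out square to the pane, towards the robot and 30 degrees upward. It can be pinched across the enclosure's y.
- damper (a joint): Red damper lever, radians: 0 shut, leaning 45 degrees from vertical towards the robot (-x); 1.571 fully open at its stop, leaning 45 degrees away (+x). White ticks every 15 degrees on the black drum, green bars instead of the tick at 30 degrees (0.524), third line from shut; a red pointer bar shows the angle. It stays where left; about 1.5 N at the ball moves it.
- damper_knob (a point): Centre of the red ball (29 mm in diameter) on the end of the damper lever, 100 mm from damper_pivot. Nothing stands above it; the chamber pane is 77 mm to its left.
- damper_pivot (a point): Pivot of the damper lever, at [-0.075, -0.2125, 0.115]; the lever swings about the enclosure's y axis. The black drum (46 mm radius) is centred on it. A grey filter canister (45 mm radius, up to z 0.255) stands behind, centred at [0.128, -0.2125].
- bottle: Amber reagent bottle with a black screw cap, 55 mm in diameter (straight body up to about 90 mm), 112 mm high, 0.15 to 0.31 kg; origin at the centre of its underside, z up. It stands on the bench left of the enclosure.
- beaker: Clear empty beaker, 65 mm in diameter, 77 mm high, on the bench left of the enclosure, its centre at least 95 mm from the bottle's; origin at the centre of its underside. A bystander.
- petri_dish: Closed petri dish, 59 mm in diameter, 15 mm high, on the bench right of the enclosure; origin at the centre of its underside. A bystander.
- label_tape: Roll of yellow label tape, 58 mm in diameter, 19 mm high, on the bench right of the enclosure; origin at the centre of its underside. A bystander.
Things that resemble listed ones, but are neither listed nor needed, are in the scene too. Of the things that look like the bottle, the smaller one is meant.

How it is judged:
By the outcome, as a careful person would: the job done as asked, in the order asked, and still so for the second after the job is handed in, with the robot touching nothing.
It also fails if it takes over 72 s, if anything falls off the work surface, if the arm or the gripper's body presses on something with over 40 N, if the wrist force passes 120 N, or if a joint passes its speed limit or range.

## Working session

There is one attempt and no reset: what is moved stays moved. The work goes in short steps, Python scripts to look and compute and a tool call to move; the robot and the scene stay as the last step left them, time stands still between calls to the robot, and variables do not carry over. Pictures are saved under pics/ and viewed, at most 10 in all, crops included, and the job is handed in when it is done.

Besides the shell and the picture viewer there is one more tool, called after "Request:" by a JSON object that holds its "method" and its "body", one argument or row to a line. move_arm: Moves the arm, as the interface text tells. Its arguments: {"type":"object","properties":{"commands":{"type":"array"},"newtons":{"type":"number"}},"required":["commands"]}

```bash
mkdir -p pics; ls; python3 - <<'E'
from workcell import observe, vision, r
import cv2,numpy as np
for n in ("scene","side"):
    im=vision.get_image(n); cv2.imwrite(f"pics/{n}0.png",im)
    c=vision.calibration(n); print(n,c)
s=observe(); print(s, r.tips_ahead)
E
```

```text
pics
scene {'fovy': 48.90283973361005, 'cx': 314.5834109774097, 'cy': 204.36611045348332, 'D': array([-0.01137549,  0.        ,  0.        ,  0.        ,  0.        ]), 'view': array([[ 0.13187747, -0.99121134, -0.01041169, -0.14465832],
       [-0.75172255, -0.09315655, -0.65286681,  0.48321633],
       [ 0.64615907,  0.09392512, -0.75740117,  1.35194454],
       [ 0.        ,  0.        ,  0.        ,  1.        ]])}
side {'fovy': 42.8378134411919, 'cx': 320.0625355490545, 'cy': 196.1095568098153, 'D': array([0.01736709, 0.        , 0.        , 0.        , 0.        ]), 'view': array([[ 0.72645734, -0.68720292,  0.00344683, -0.44408331],
       [-0.60973881, -0.64686564, -0.45802122,  0.33792975],
       [ 0.31698315,  0.33063121, -0.88893458,  1.61095326],
       [ 0.        ,  0.        ,  0.        ,  1.        ]])}
{'time': 0.1, 'qpos': array([-1.32102137e+00,  2.13331704e-01, -3.49753399e-02,  1.32351787e+00,
        1.16682268e-05,  1.57082321e+00]), 'qvel': array([-4.63951310e-04,  1.43662178e-04,  1.86541501e-03, -1.88269358e-03,
       -8.24376308e-04,  2.06132851e-05]), 'effort': array([-9.82817219e-04, -6.87251616e+01,  4.87805736e+01,  1.21964191e-02,
       -3.18848947e-05, -4.06782277e-06]), 'tool_pos': array([ 0.12352633, -0.48420917,  0.25586161]), 'orientation': array([-3.11611614e+00, -3.91157285e-01,  1.83033954e-04]), 'wrist_force': array([-0.4445453 ,  0.28027972, -0.69400624]), 'ft_torque': array([-0.00448213,  0.01669285,  0.00598064]), 'grasp_force': 0.0, 'grip_width': 0.9992892110034689} 0.025
```

View pics/scene0.png

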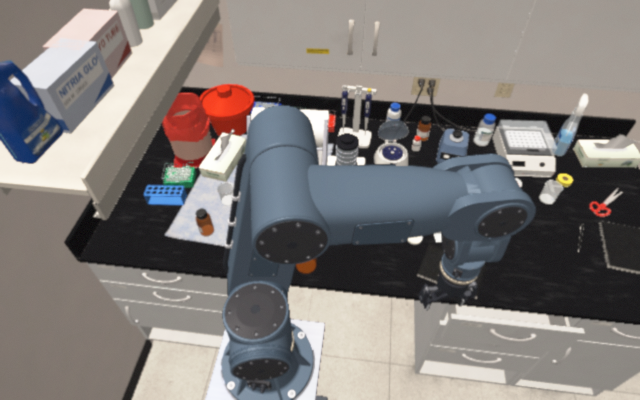

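View pics/side0.png

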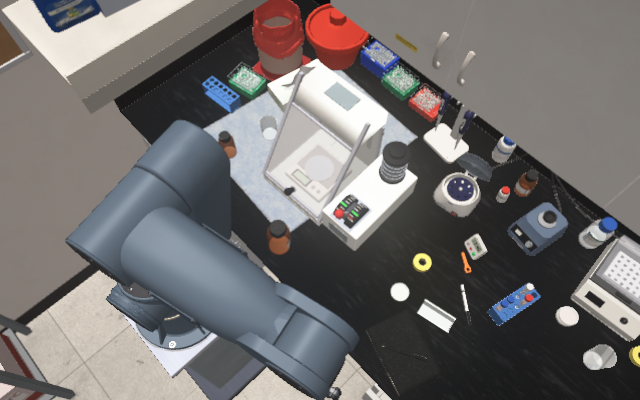

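The scene view is mostly blocked by the arm. The side view shows the enclosure (window knob about (289,191), canister top about (397,150)), a small amber bottle at (228,145) and another at (278,237). I'll zoom in.

```bash
python3 - <<'E'
import cv2
im=cv2.imread("pics/side0.png")[60:260,200:440]
cv2.imwrite("pics/crop1.png",cv2.resize(im,(720,600),interpolation=cv2.INTER_CUBIC))
E
```

```text
(no output)
```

View pics/crop1.png

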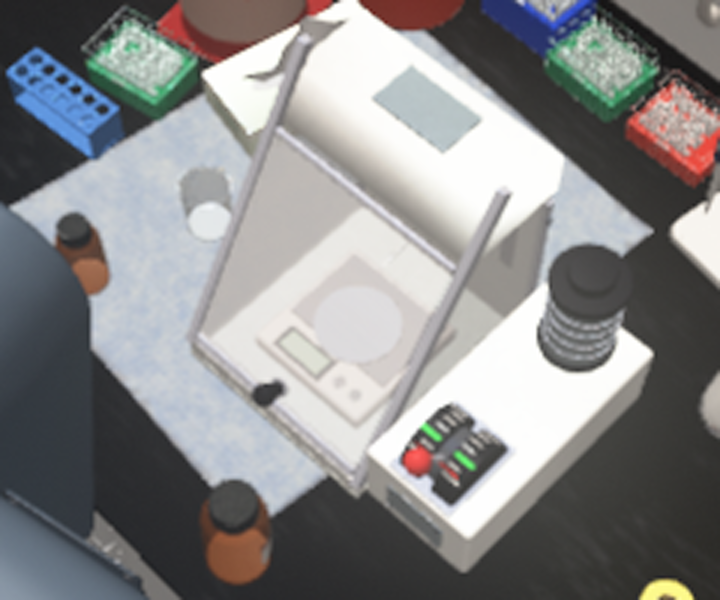

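The crop shows the pan at (357,323), window knob (267,392), box corners (372,452), (652,352), and the red ball at (417,460). It also shows the left bottle at (85,255), the beaker at (207,205) and a larger-looking bottle at (237,530).

```bash
cat > h.py <<'E'
import numpy as np, cv2
from scipy.spatial.transform import Rotation as R
from scipy.optimize import least_squares
from workcell import observe, vision, workorder, r
def K(c):
    f=200/np.tan(np.radians(c["fovy"])/2); return np.array([[f,0,c["cx"]],[0,f,c["cy"]],[0,0,1.]])
def proj(P,c):
    V=c["view"]; return cv2.projectPoints(np.atleast_2d(P).astype(float),cv2.Rodrigues(V[:3,:3])[0],V[:3,3],K(c),c["D"])[0][:,0]
def onz(uv,z,c):
    n=cv2.undistortPoints(np.array([[uv]],float),K(c),c["D"])[0,0]
    V=c["view"]; d=V[:3,:3].T@[n[0],n[1],1]; o=-V[:3,:3].T@V[:3,3]
    return o+d*(z-o[2])/d[2]
def W(p,e):  # enclosure -> world, e=[x,y,yaw]
    p=np.atleast_2d(p); c,s=np.cos(e[2]),np.sin(e[2])
    return np.c_[e[0]+c*p[:,0]-s*p[:,1], e[1]+s*p[:,0]+c*p[:,1], p[:,2]]
E
python3 - <<'E'
from h import *
c=vision.calibration("side")
cr=lambda u,v:np.array([200+(u+.5)/3-.5,60+(v+.5)/3-.5])
pts=[((357,323),(0,0,.054)),((267,392),(-.149,0,.081)),((372,455),(-.133,-.138,.113)),((466,530),(-.133,-.288,.113)),((652,352),(.177,-.288,.113)),((590,285),(.128,-.2125,.255))]
uv=np.array([cr(*a) for a,_ in pts]);P=np.array([b for _,b in pts])
f=lambda e:(proj(W(P,e),c)-uv).ravel()
e0=onz(uv[0],.054,c)
s=min((least_squares(f,[e0[0],e0[1],y],loss="soft_l1") for y in (-.8,-.4,0,.4,.8)),key=lambda s:s.cost)
print(s.x,np.round(s.fun.reshape(-1,2),1)); np.save("e.npy",s.x)
ball=cr(417,460)
for a in np.radians([0,5,10,15,20,30,45]):
    t=a-np.pi/4; p=W((-.075+.1*np.sin(t),-.2125,.115+.1*np.cos(t)),s.x); print(np.degrees(a).round(),(proj(p,c)[0]-ball).round(1))
for nm,(cap,base) in {"L":((73,222),(95,285)),"R":((235,497),(238,570))}.items():
    b=onz(cr(*base),0,c); print(nm,"base",b.round(3),[ (h,((proj(b+[0,0,h],c)[0]-cr(*cap))*3).round(1)) for h in (.112,.13,.15)])
print("beaker",onz(cr(209,222),0,c).round(3))
E
```

```text
[0.63901979 0.03697249 0.04648083] [[-0.1 -0. ]
 [-1.   0.5]
 [-2.9 -1.9]
 [ 0.4  3.2]
 [ 1.1  0.3]
 [ 0.7 -4.9]]
0.0 [-3.   4.1]
5.0 [-1.5  1.9]
10.0 [ 0.1 -0.3]
15.0 [ 1.9 -2.6]
20.0 [ 3.7 -4.8]
30.0 [ 7.4 -9.2]
45.0 [ 13.3 -15.2]
L base [0.466 0.318 0.   ] [(0.112, array([ 7.3, 11.4])), (0.13, array([4.7, 2.6])), (0.15, array([ 1.9, -7.4]))]
R base [ 0.348 -0.08   0.   ] [(0.112, array([-4.3, 33.8])), (0.13, array([-5.6, 27.1])), (0.15, array([-7. , 19.4]))]
beaker [0.627 0.292 0.   ]
```

Request:
{"method": "move_arm", "body": {
  "commands": [
    [0.96,-0.48,-0.19,0.13,0.7],
    [0.96,-0.48,-0.19,0.13,0.7],
    [0.96,-0.48,-0.19,0.13,0.7],
    [0.96,-0.48,-0.19,0.13,0.7],
    [0.96,-0.48,-0.19,0.13,0.7],
    [0.96,-0.48,-0.19,0.13,0.7]
  ]
}}

```text
time: 0.6
tool_pos: [0.2887, -0.3411, 0.2952]
orientation: [-3.141, -0.076, -0.002]
wrist_force: [0.1, -1.3, 0.3]
grip_width: 0.703
grasp_force: 0.0
```

```bash
cat >> h.py <<'E'
def plan(tgt, s=None):
    "units of shift from the present pose to world TCP target"
    s=s or observe(); T=R.from_rotvec(s["orientation"]); return (T.inv().apply(np.array(tgt)-s["tool_pos"])/.2).round(3)
def show():
    s=observe(); M=R.from_rotvec(s["orientation"]).as_matrix()
    print("t",s["time"],"tcp",s["tool_pos"].round(4),"x",M[:,0].round(3),"z",M[:,2].round(3),"q",s["qpos"].round(3),"F",s["wrist_force"].round(1),"grip",round(s["grip_width"],3),round(s["grasp_force"],1))
E
python3 -c "
from h import *
show()
print(plan([.45,-.2,.33]))"
```

```text
t 0.6 tcp [ 0.2887 -0.3411  0.2952] x [0.999 0.048 0.001] z [ 0.001  0.    -1.   ] q [-8.690e-01  9.900e-02 -7.200e-02  1.399e+00  1.000e-03  2.224e+00] F [ 0.1 -1.3  0.3] grip 0.703 0.0
[ 0.84  -0.666 -0.173]
```

Request:
{"method": "move_arm", "body": {
  "commands": [
    [0.7,-0.6,-0.17,0,0.7],
    [0.7,-0.6,-0.17,0,0.7],
    [0.7,-0.6,-0.17,0,0.7],
    [0.7,-0.6,-0.17,0,0.7],
    [0.7,-0.6,-0.17,0,0.7],
    [0.7,-0.6,-0.17,0,0.7]
  ]
}}

```text
time: 1.1
tool_pos: [0.4229, -0.2151, 0.3285]
orientation: [-3.14, -0.078, -0.001]
wrist_force: [1.1, -0.3, 0.4]
grip_width: 0.699
grasp_force: 0.0
```

```bash
python3 -c "
from h import *
show()
ims=[]
for n in ('wrist','scene'):
    c=vision.calibration(n); im=vision.get_image(n); cv2.imwrite(f'pics/{n}1.png',im); np.save(f'{n}1.npy',c,allow_pickle=True)
"
```

```text
t 1.1 tcp [ 0.4229 -0.2151  0.3285] x [0.999 0.05  0.001] z [ 0.001  0.001 -1.   ] q [-4.710e-01  1.600e-01  8.200e-02  1.493e+00  1.000e-03  2.621e+00] F [ 1.1 -0.3  0.4] grip 0.699 0.0
```

View pics/wrist1.png

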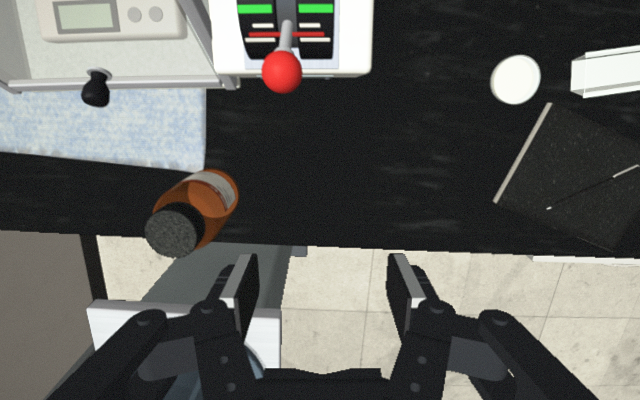

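Ball at (282,72), window knob at (96,88), and the pointer just past the first tick (about 6°). The big bottle's cap is at (175,230). I'll refine the enclosure pose from both views.

```bash
python3 - <<'E'
from h import *
cs=vision.calibration("side"); cw=np.load("wrist1.npy",allow_pickle=True).item()
cr=lambda u,v:np.array([200+(u+.5)/3-.5,60+(v+.5)/3-.5])
S=[((357,323),(0,0,.054)),((267,392),(-.149,0,.081)),((372,455),(-.133,-.138,.113)),((466,530),(-.133,-.288,.113)),((652,352),(.177,-.288,.113))]
us=np.array([cr(*a) for a,_ in S]);Ps=np.array([b for _,b in S])
def ball(a): t=a-np.pi/4; return (-.075+.1*np.sin(t),-.2125,.115+.1*np.cos(t))
def f(p):
    e=p[:3]; b=W(ball(p[3]),e)
    return np.r_[(proj(W(Ps,e),cs)-us).ravel(), (proj(b,cw)-[282,72]).ravel()/2,(proj(W((-.149,0,.081),e),cw)-[96,88]).ravel()/2,(proj(b,cs)-cr(417,460)).ravel()]
s=least_squares(f,[.639,.037,.046,.1],loss="soft_l1",f_scale=1.)
print(s.x,np.round(f(s.x).reshape(-1,2),1)); e=s.x[:3]; np.save("e.npy",e)
print("ball",W(ball(s.x[3]),e).round(4),"open",W(ball(1.571),e).round(4),"30deg",W(ball(.524),e).round(4),"knob",W((-.149,0,.081),e).round(4))
for z in (.12,.14,.16): print("big cap",z,onz((175,230),z,cw).round(3))
print(proj(W([(-.133,-.288,.113),(-.133,-.138,.113)],e),cw).round(0))
E
```

```text
[0.64199469 0.03725944 0.04518739 0.11230289] [[ 0.5 -0.6]
 [-0.5 -0.1]
 [-2.4 -2.5]
 [ 0.9  2.6]
 [ 1.6 -0.2]
 [ 0.1 -0.4]
 [-0.2  0.8]
 [-0.5  0.6]]
ball [[ 0.5144 -0.1812  0.1932]] open [[ 0.6473 -0.1752  0.1857]] 30deg [[ 0.5509 -0.1796  0.2116]] knob [[0.4931 0.0305 0.081 ]]
big cap 0.12 [ 0.353 -0.06   0.12 ]
big cap 0.14 [ 0.362 -0.069  0.14 ]
big cap 0.16 [ 0.372 -0.079  0.16 ]
[[372.  71.]
 [213.  71.]]
```

Request:
{"method": "move_arm", "body": {
  "commands": [
    [0.47,-0.15,0.29,0,0.7],
    [0.47,-0.15,0.29,0,0.7],
    [0.47,-0.15,0.29,0,0.7],
    [0.47,-0.15,0.29,0,0.7],
    [0.47,-0.15,0.65,0,0.7],
    [0.47,-0.15,0.65,0,0.7],
    [0.47,-0.15,0.65,0,0.7],
    [0.47,-0.15,0.65,0,0.7]
  ]
}}

```text
time: 1.87
tool_pos: [0.5112, -0.1841, 0.1981]
orientation: [-3.14, -0.069, 0.004]
wrist_force: [-0.0, -0.6, 0.6]
grip_width: 0.701
grasp_force: 0.0
```

```bash
python3 -c "
from h import *
show()
cv2.imwrite('pics/w2.png',vision.get_image('wrist'));show()
"
```

```text
t 1.8667 tcp [ 0.5112 -0.1841  0.1981] x [ 0.999  0.044 -0.003] z [-0.003  0.001 -1.   ] q [-0.346  0.321 -0.039  1.214 -0.     2.752] F [-0.  -0.6  0.6] grip 0.701 0.0
t 1.9167 tcp [ 0.5124 -0.1844  0.1998] x [0.999 0.044 0.   ] z [ 0. -0. -1.] q [-0.345  0.32  -0.036  1.215 -0.     2.752] F [ 0.9 -0.7  0.4] grip 0.699 0.0
```

View pics/w2.png

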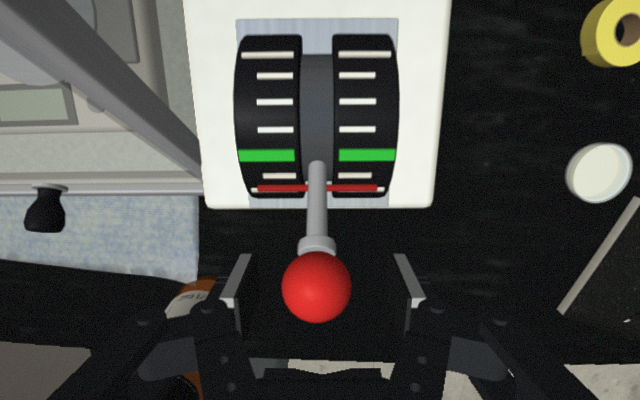

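The ball at (316,287) sits between the pads; I'll close on it.

Request:
{"method": "move_arm", "body": {
  "commands": [
    [0,0,0,0,0.2],
    [0,0,0,0,0.2],
    [0,0,0,0,0.2],
    [0,0,0,0,0.2]
  ],
  "newtons": 25
}}

```text
time: 2.25
tool_pos: [0.5125, -0.1819, 0.1998]
orientation: [-3.138, -0.073, -0.001]
wrist_force: [-9.0, 16.0, 12.6]
grip_width: 0.318
grasp_force: 24.3
```

Request:
{"method": "move_arm", "body": {
  "commands": [
    [0.12,0,-0.07,0,0.2],
    [0.27,0,-0.105,0,0.2],
    [0.4,0,-0.1,0,0.2],
    [0.52,0,-0.06,0,0.2],
    [0.6,0,-0.01,0,0.2],
    [0.66,0,0.035,0,0.2],
    [0.68,0,0.05,0,0.2],
    [0.68,0,0.05,0,0.2]
  ]
}}

```text
time: 2.92
tool_pos: [0.6499, -0.1751, 0.1883]
orientation: [-3.137, -0.075, -0.001]
wrist_force: [0.6, 16.2, 0.6]
grip_width: 0.322
grasp_force: 28.2
```

```bash
python3 -c "
from h import *
show()
cv2.imwrite('pics/w3.png',vision.get_image('wrist'));show()
"
```

```text
t 2.9167 tcp [ 0.6499 -0.1751  0.1883] x [0.999 0.048 0.001] z [ 0.001  0.004 -1.   ] q [-0.265  0.602  0.372  1.34   0.004  2.829] F [ 0.6 16.2  0.6] grip 0.322 28.2
t 2.9667 tcp [ 0.6495 -0.1751  0.1887] x [0.999 0.047 0.001] z [ 0.001  0.004 -1.   ] q [-0.265  0.602  0.371  1.341  0.004  2.829] F [ 0.6 16.2  0.3] grip 0.313 28.2
```

View pics/w3.png

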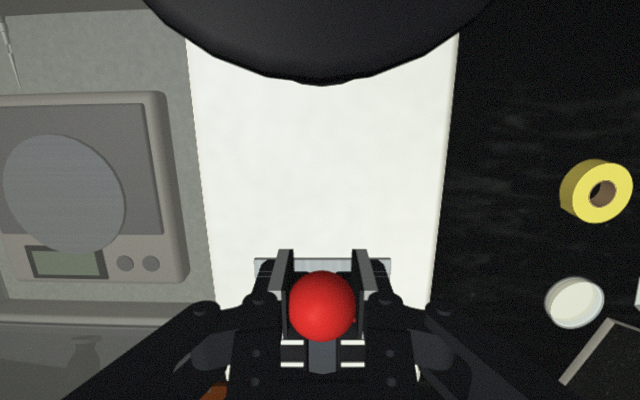

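Request:
{"method": "move_arm", "body": {
  "commands": [
    [0.02,0,0.02,0,0.2],
    [0.03,0,0.03,0,0.2],
    [0.03,0,0.03,0,0.2]
  ]
}}

```text
time: 3.22
tool_pos: [0.6546, -0.1749, 0.184]
orientation: [-3.137, -0.074, -0.001]
wrist_force: [-9.3, 17.5, 11.0]
grip_width: 0.32
grasp_force: 24.3
```

Request:
{"method": "move_arm", "body": {
  "commands": [
    [0,0,0,0,0.7],
    [0,0,0,0,0.7],
    [0,0,0,0,0.7],
    [0,0,-0.3,0,0.7],
    [0,0,-1.0,0,0.7],
    [0,0,-1.0,0,0.7],
    [0,0,-1.0,0,0.7],
    [0,0,-1.0,0,0.7]
  ]
}}

```text
time: 3.88
tool_pos: [0.6574, -0.178, 0.3559]
orientation: [3.139, 0.071, 0.007]
wrist_force: [0.6, -0.3, 0.6]
grip_width: 0.699
grasp_force: 0.0
```

Request:
{"method": "move_arm", "body": {
  "commands": [
    [0.6,0,0,0,0.7],
    [0.6,0,0,0,0.7],
    [0.6,0,0,0,0.7],
    [0.6,0,0,0,0.7]
  ]
}}

```text
time: 4.22
tool_pos: [0.6819, -0.1565, 0.3449]
orientation: [-3.137, -0.072, 0.025]
wrist_force: [-0.6, -0.7, 0.2]
grip_width: 0.696
grasp_force: 0.0
```

```bash
python3 -c "
from h import *
show()"
```

```text
t 4.2167 tcp [ 0.6819 -0.1565  0.3449] x [ 0.999  0.046 -0.016] z [-0.016  0.003 -1.   ] q [-0.225  0.901  1.35   2.035 -0.     2.87 ] F [-0.6 -0.7  0.2] grip 0.696 0.0
```

The solver clips at the q3 and q4 limits. Commanding up from here should force a forward tilt, so I'll test that.

Request:
{"method": "move_arm", "body": {
  "commands": [
    [0,0,-1,0,0.7],
    [0,0,-1,0,0.7],
    [0,0,-1,0,0.7],
    [0,0,-1,0,0.7],
    [0,0,-1,0,0.7],
    [0,0,-1,0,0.7]
  ]
}}

```text
time: 4.72
tool_pos: [0.6716, -0.1546, 0.4027]
orientation: [3.122, 0.071, 0.103]
wrist_force: [0.5, -0.1, 0.0]
grip_width: 0.698
grasp_force: 0.0
```

```bash
python3 -c "
from h import *
show()"
```

```text
t 4.7167 tcp [ 0.6716 -0.1546  0.4027] x [0.997 0.046 0.066] z [ 0.066 -0.015 -0.998] q [-0.226  0.82   1.353  2.036 -0.     2.87 ] F [ 0.5 -0.1  0. ] grip 0.698 0.0
```

Request:
{"method": "move_arm", "body": {
  "commands": [
    [0,0,-1,0,0.7],
    [0,0,-1,0,0.7],
    [0,0,-1,0,0.7],
    [0,0,-1,0,0.7]
  ]
}}

```text
time: 5.05
tool_pos: [0.6589, -0.1515, 0.4514]
orientation: [3.099, 0.071, 0.21]
wrist_force: [0.3, -1.0, -0.0]
grip_width: 0.699
grasp_force: 0.0
```

Request:
{"method": "move_arm", "body": {
  "commands": [
    [0,0,0,0,0.7],
    [0,0,0,0,0.7]
  ]
}}

```text
time: 5.22
tool_pos: [0.6594, -0.1516, 0.4495]
orientation: [3.101, 0.071, 0.205]
wrist_force: [0.1, 0.2, -0.4]
grip_width: 0.698
grasp_force: 0.0
```

```bash
python3 -c "
from h import *
show()"
```

```text
t 5.2167 tcp [ 0.6594 -0.1516  0.4495] x [0.99  0.048 0.131] z [ 0.132 -0.03  -0.991] q [-0.226  0.751  1.352  2.036  0.     2.87 ] F [ 0.1  0.2 -0.4] grip 0.698 0.0
```

Request:
{"method": "move_arm", "body": {
  "commands": [
    [0.05,-0.91,0,0,0.7],
    [0.05,-0.91,0,0,0.7],
    [0.05,-0.91,0,0,0.7],
    [0.05,-0.91,0,0,0.7],
    [0.05,-0.91,0,0,0.7],
    [0.05,-0.91,-0.5,0,0.7],
    [0.05,-0.91,-1,0,0.7],
    [0.05,-0.91,-1,0,0.7]
  ]
}}

```text
time: 5.88
tool_pos: [0.6656, 0.0257, 0.4827]
orientation: [3.096, 0.08, 0.291]
wrist_force: [1.4, -0.7, -0.7]
grip_width: 0.699
grasp_force: 0.0
```

Request:
{"method": "move_arm", "body": {
  "commands": [
    [0.2,0,-1,0,0.7],
    [0.2,0,-1,0,0.7],
    [0.2,0,-1,0,0.7]
  ]
}}

```text
time: 6.13
tool_pos: [0.6474, 0.0254, 0.5274]
orientation: [3.086, 0.08, 0.395]
wrist_force: [0.6, 0.3, -0.3]
grip_width: 0.703
grasp_force: 0.0
```

```bash
python3 -c "
from h import *
show()"
```

```text
t 6.1333 tcp [0.6474 0.0254 0.5274] x [0.966 0.055 0.251] z [ 0.252 -0.022 -0.967] q [ 0.056  0.634  1.353  2.036 -0.036  3.141] F [ 0.6  0.3 -0.3] grip 0.703 0.0
```

Request:
{"method": "move_arm", "body": {
  "commands": [
    [0,0,-0.1,-0.6,0.7],
    [0,0,-0.3,-0.6,0.7],
    [0,0,-0.6,-0.6,0.7],
    [0,0,-1,-0.6,0.7],
    [0,0,-1,-0.6,0.7],
    [0,0,-1,-0.6,0.7],
    [0,0,-1,-0.6,0.7],
    [0,0,-1,-0.6,0.7]
  ]
}}

```text
time: 6.8
tool_pos: [0.6066, 0.0266, 0.6064]
orientation: [2.573, 1.365, 0.487]
wrist_force: [-0.1, -0.3, -0.6]
grip_width: 0.699
grasp_force: 0.0
```

```bash
python3 -c "
from h import *
show()"
```

```text
t 6.8 tcp [0.6066 0.0266 0.6064] x [0.522 0.829 0.199] z [ 0.372 -0.012 -0.928] q [ 0.06   0.508  1.353  2.036 -0.034  2.219] F [-0.1 -0.3 -0.6] grip 0.699 0.0
```

Request:
{"method": "move_arm", "body": {
  "commands": [
    [0,0,-1,-0.6,0.7],
    [0,0,-1,-0.6,0.7],
    [0,0,-1,-0.6,0.7],
    [0,0,-1,-0.6,0.7],
    [0,0,-1,-0.6,0.7],
    [0,0,-1,-0.6,0.7],
    [0,0,-1,-0.6,0.7],
    [0,0,-1,-0.6,0.7]
  ]
}}

```text
time: 7.47
tool_pos: [0.5536, 0.0268, 0.683]
orientation: [1.581, 2.185, 0.414]
wrist_force: [0.2, 0.3, 0.7]
grip_width: 0.698
grasp_force: 0.0
```

Request:
{"method": "move_arm", "body": {
  "commands": [
    [0,0,-1,-0.6,0.7],
    [0,0,-1,-0.6,0.7],
    [0,0,-1,-0.6,0.7],
    [0,0,-1,-0.6,0.7],
    [0,0,-1,-0.6,0.7],
    [0,0,-1,-0.6,0.7],
    [0,0,-1,-0.6,0.7],
    [0,0,-1,-0.6,0.7]
  ]
}}

```text
time: 8.13
tool_pos: [0.491, 0.0253, 0.7521]
orientation: [0.423, 2.469, 0.159]
wrist_force: [-0.2, -0.1, 0.2]
grip_width: 0.699
grasp_force: 0.0
```

```bash
python3 -c "
from h import *
show()
M=R.from_rotvec(observe()['orientation']).as_matrix(); print(M.round(3))"
```

```text
t 8.1333 tcp [0.491  0.0253 0.7521] x [-0.756  0.337 -0.561] z [ 0.6    0.013 -0.8  ] q [ 0.068  0.245  1.353  2.036 -0.028  0.398] F [-0.2 -0.1  0.2] grip 0.699 0.0
[[-0.756  0.262  0.6  ]
 [ 0.337  0.942  0.013]
 [-0.561  0.212 -0.8  ]]
```

Request:
{"method": "move_arm", "body": {
  "commands": [
    [0.56,-0.21,0.8,-0.242,0.7],
    [0.56,-0.21,0.8,-0.242,0.7],
    [0.56,-0.21,0.8,-0.242,0.7],
    [0.56,-0.21,0.8,-0.242,0.7],
    [0.56,-0.21,0.8,-0.242,0.7],
    [0.56,-0.21,0.8,-0.242,0.7]
  ]
}}

```text
time: 8.63
tool_pos: [0.4968, 0.0262, 0.6597]
orientation: [0.023, 2.501, 0.026]
wrist_force: [1.6, -0.2, 0.9]
grip_width: 0.705
grasp_force: 0.0
```

```bash
python3 -c "
from h import *
show()
M=R.from_rotvec(observe()['orientation']).as_matrix(); print(M.round(3))
print(plan([.439,.029,.153]))"
```

```text
t 8.6333 tcp [0.4968 0.0262 0.6597] x [-0.802  0.023 -0.597] z [ 0.597  0.013 -0.802] q [ 0.069 -0.094  0.509  1.534 -0.029  0.079] F [ 1.6 -0.2  0.9] grip 0.705 0.0
[[-0.802  0.011  0.597]
 [ 0.023  1.     0.013]
 [-0.597  0.024 -0.802]]
[ 1.744 -0.05   1.859]
```

Request:
{"method": "move_arm", "body": {
  "commands": [
    [0.87,-0.02,0.93,0,0.7],
    [0.87,-0.02,0.93,0,0.7],
    [0.87,-0.02,0.93,0,0.7],
    [0.87,-0.02,0.93,0,0.7],
    [0.87,-0.02,0.93,0,0.7],
    [0.87,-0.02,0.93,0,0.7],
    [0.87,-0.02,0.93,0,0.7],
    [0.87,-0.02,0.93,0,0.7]
  ]
}}

```text
time: 9.3
tool_pos: [0.4639, 0.0289, 0.3971]
orientation: [0.027, 2.516, 0.025]
wrist_force: [-0.7, 0.5, -1.9]
grip_width: 0.701
grasp_force: 0.0
```

```bash
python3 -c "
from h import *
show()
print(plan([.439,.029,.153]))"
```

```text
t 9.3 tcp [0.4639 0.0289 0.3971] x [-0.811  0.025 -0.585] z [ 0.586  0.012 -0.811] q [ 0.086 -0.384 -0.421  0.91  -0.038  0.095] F [-0.7  0.5 -1.9] grip 0.701 0.0
[ 0.815 -0.031  0.917]
```

Request:
{"method": "move_arm", "body": {
  "commands": [
    [0.8,-0.03,0.9,0,0.7],
    [0.8,-0.03,0.9,0,0.7],
    [0.8,-0.03,0.9,0,0.7],
    [0.8,-0.03,0.9,0,0.7],
    [0.8,-0.03,0.9,0,0.7],
    [0.8,-0.03,0.9,0,0.7],
    [0.8,-0.03,0.9,0,0.7],
    [0.8,-0.03,0.9,0,0.7]
  ]
}}

```text
time: 9.97
tool_pos: [0.4484, 0.0297, 0.169]
orientation: [0.027, 2.503, 0.027]
wrist_force: [0.7, -0.1, 1.2]
grip_width: 0.699
grasp_force: 0.0
```

```bash
python3 -c "
from h import *
show()
s=observe();z=R.from_rotvec(s['orientation']).as_matrix()[:,2]
c=vision.calibration('wrist');im=vision.get_image('wrist');cv2.imwrite('pics/w4.png',im)
e=np.load('e.npy');k=W((-.149,0,.081),e)[0];print(proj(k,c));print(plan(k-.009*z))
np.save('wrist4.npy',c,allow_pickle=True)
ss=vision.get_image('scene');cv2.imwrite('pics/s4.png',ss)"
```

```text
t 9.9667 tcp [0.4484 0.0297 0.169 ] x [-0.803  0.026 -0.596] z [ 0.596  0.013 -0.803] q [ 0.094 -0.331 -0.991  0.273 -0.043  0.101] F [ 0.7 -0.1  1.2] grip 0.699 0.0
[[319.68419976 188.13597252]]
[ 0.095 -0.005  0.445]
```

View pics/w4.png

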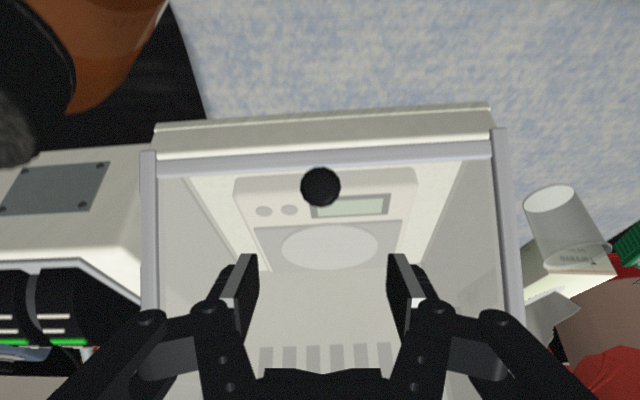

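The knob is at (320,187) where predicted, and the pads are aligned with it. The big bottle is close to the camera, so I'll check the camera's clearance.

```bash
python3 -c "
from h import *
c=np.load('wrist4.npy',allow_pickle=True).item();V=c['view'];o=-V[:3,:3].T@V[:3,3];print('cam',o.round(3),'dir',V[2,:3].round(3))
M=R.from_rotvec(observe()['orientation']).as_matrix();print('in tool',(M.T@(o-observe()['tool_pos'])).round(3))
for p in ([(60,50)],):
  print([onz(p[0],z,c).round(3) for z in (.1,.12)])
cs=vision.calibration('side')
"
```

```text
cam [0.314 0.031 0.215] dir [ 0.818  0.004 -0.575]
in tool [ 0.083  0.001 -0.117]
[array([ 0.378, -0.064,  0.1  ]), array([ 0.367, -0.047,  0.12 ])]
```

View pics/s4.png

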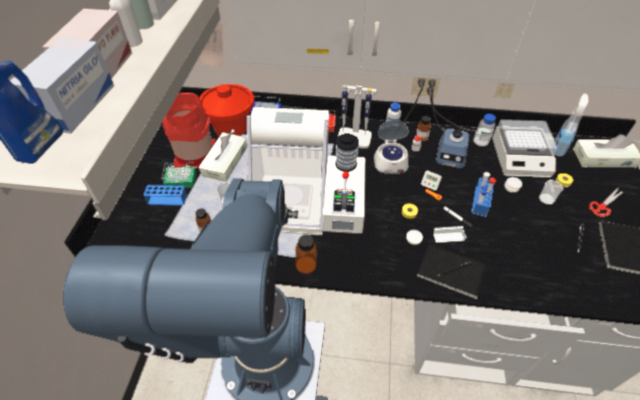

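Request:
{"method": "move_arm", "body": {
  "commands": [
    [0.09,0,0.2,0,0.7],
    [0.09,0,0.44,0,0.7],
    [0.09,0,0.44,0,0.7],
    [0.09,0,0.44,0,0.7],
    [0.09,0,0.44,0,0.7]
  ]
}}

```text
time: 10.48
tool_pos: [0.4871, 0.0314, 0.0877]
orientation: [0.027, 2.501, 0.027]
wrist_force: [-0.2, -0.4, -0.0]
grip_width: 0.703
grasp_force: 0.0
```

```bash
python3 -c "
from h import *
show()
s=observe();z=R.from_rotvec(s['orientation']).as_matrix()[:,2]
e=np.load('e.npy');k=W((-.149,0,.081),e)[0];print(plan(k-.009*z))"
```

```text
t 10.4833 tcp [0.4871 0.0314 0.0877] x [-0.802  0.026 -0.597] z [ 0.597  0.013 -0.802] q [ 0.088 -0.075 -1.076 -0.07  -0.04   0.096] F [-0.2 -0.4 -0. ] grip 0.703 0.0
[-0.004 -0.005  0.   ]
```

Request:
{"method": "move_arm", "body": {
  "commands": [
    [0,0,0,0,0.1],
    [0,0,0,0,0.1],
    [0,0,0,0,0.1],
    [0,0,0,0,0.1]
  ],
  "newtons": 50
}}

```text
time: 10.82
tool_pos: [0.4864, 0.0301, 0.0884]
orientation: [0.029, 2.498, 0.023]
wrist_force: [-16.2, -14.0, 23.0]
grip_width: 0.285
grasp_force: 47.4
```

```bash
python3 -c "
from h import *
show()
e=np.load('e.npy')
M=R.from_rotvec(observe()['orientation']).as_matrix();u=np.array([.5*np.cos(e[2]),.5*np.sin(e[2]),.866]);print('.26m:',M.T@u*.26/.2)"
```

```text
t 10.8167 tcp [0.4864 0.0301 0.0884] x [-0.8    0.026 -0.599] z [ 0.6   0.01 -0.8 ] q [ 0.087 -0.079 -1.08  -0.072 -0.043  0.096] F [-16.2 -14.   23. ] grip 0.285 47.4
.26m: [-1.19343965  0.06570552 -0.51118512]
```

Request:
{"method": "move_arm", "body": {
  "commands": [
    [0,0,-0.015,0,0.1],
    [-0.1,0.005,-0.06,0,0.1],
    [-0.22,0.01,-0.11,0,0.1],
    [-0.34,0.02,-0.165,0,0.1],
    [-0.46,0.025,-0.215,0,0.1],
    [-0.6,0.035,-0.275,0,0.1],
    [-0.6,0.035,-0.275,0,0.1]
  ]
}}

```text
time: 11.4
tool_pos: [0.5533, 0.0335, 0.2094]
orientation: [0.029, 2.493, 0.024]
wrist_force: [-3.5, -11.6, 6.5]
grip_width: 0.279
grasp_force: 58.8
```

```bash
python3 -c "
from h import *
show()"
```

```text
t 11.4 tcp [0.5533 0.0335 0.2094] x [-0.797  0.027 -0.604] z [ 0.604  0.01  -0.797] q [ 0.081 -0.133 -0.749  0.308 -0.038  0.091] F [ -3.5 -11.6   6.5] grip 0.279 58.8
```

Request:
{"method": "move_arm", "body": {
  "commands": [
    [-0.1,0,-0.043,0,0.1],
    [-0.22,0,-0.095,0,0.1],
    [-0.34,0.005,-0.145,0,0.1],
    [-0.46,0.01,-0.2,0,0.1],
    [-0.54,0.015,-0.23,0,0.1],
    [-0.57,0.015,-0.245,0,0.1],
    [-0.6,0.015,-0.257,0,0.1],
    [-0.6,0.015,-0.257,0,0.1]
  ]
}}

```text
time: 12.07
tool_pos: [0.614, 0.0361, 0.315]
orientation: [0.023, 2.504, 0.033]
wrist_force: [7.2, 18.3, -11.0]
grip_width: 0.281
grasp_force: 57.6
```

```bash
python3 -c "
from h import *
show()
cv2.imwrite('pics/w5.png',vision.get_image('wrist'))
cv2.imwrite('pics/s5.png',vision.get_image('side'))"
```

```text
t 12.0667 tcp [0.614  0.0361 0.315 ] x [-0.804  0.024 -0.595] z [ 0.595  0.018 -0.803] q [ 0.07  -0.07  -0.407  0.596 -0.023  0.08 ] F [  7.2  18.3 -11. ] grip 0.281 57.6
```

View pics/s5.png

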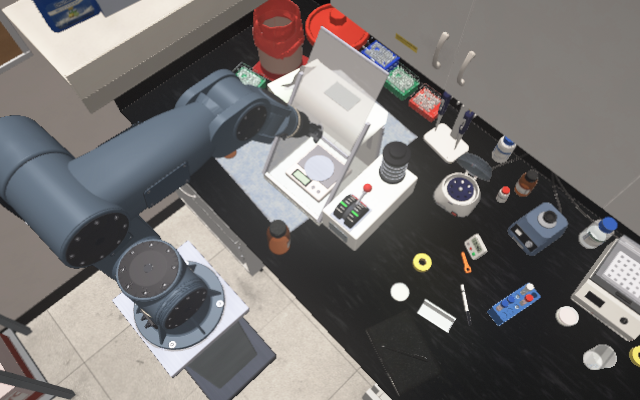

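The window looks raised and the lever open. I'll push a bit further to confirm the stop.

Request:
{"method": "move_arm", "body": {
  "commands": [
    [-0.02,-0.01,-0.008,0,0.1],
    [-0.04,-0.02,-0.017,0,0.1],
    [-0.04,-0.02,-0.017,0,0.1]
  ]
}}

```text
time: 12.42
tool_pos: [0.6142, 0.0356, 0.3154]
orientation: [0.016, 2.517, 0.043]
wrist_force: [0.5, 50.2, -39.4]
grip_width: 0.284
grasp_force: 57.5
```

Request:
{"method": "move_arm", "body": {
  "commands": [
    [0.035,0.03,0.014,0,0.1],
    [0.035,0.03,0.014,0,0.1],
    [0.035,0.03,0.014,0,0.8],
    [0.035,0.03,0.014,0,0.8],
    [0.035,0.03,0.014,0,0.8],
    [0.035,0.03,-0.3,0,0.8],
    [0.035,0.03,-0.6,0,0.8],
    [0.035,0.03,-0.6,0,0.8]
  ]
}}

```text
time: 13.08
tool_pos: [0.5402, 0.0339, 0.4164]
orientation: [0.027, 2.502, 0.027]
wrist_force: [1.1, -0.7, 0.7]
grip_width: 0.797
grasp_force: 0.0
```

```bash
python3 -c "
from h import *
show()"
```

```text
t 13.0833 tcp [0.5402 0.0339 0.4164] x [-0.802  0.026 -0.596] z [ 0.597  0.013 -0.802] q [ 0.082 -0.231 -0.285  0.878 -0.036  0.092] F [ 1.1 -0.7  0.7] grip 0.797 0.0
```

Request:
{"method": "move_arm", "body": {
  "commands": [
    [0.65,0.69,0.21,0,0.95],
    [0.65,0.69,0.21,0,0.95],
    [0.65,0.69,0.21,0,0.95],
    [0.65,0.69,0.21,0,0.95],
    [0.65,0.69,0.21,0,0.95],
    [0.65,0.69,0.21,0,0.95],
    [0.65,0.69,0.21,0,0.95],
    [0.65,0.69,0.21,0,0.95]
  ]
}}

```text
time: 13.75
tool_pos: [0.4648, 0.1759, 0.3082]
orientation: [0.027, 2.501, 0.028]
wrist_force: [0.2, -0.2, 0.2]
grip_width: 0.948
grasp_force: 0.0
```

```bash
python3 -c "
from h import *
show();print(plan([.388,.316,.20]))"
```

```text
t 13.75 tcp [0.4648 0.1759 0.3082] x [-0.802  0.026 -0.597] z [ 0.598  0.014 -0.802] q [ 0.533 -0.278 -0.577  0.694 -0.297  0.466] F [ 0.2 -0.2  0.2] grip 0.948 0.0
[0.649 0.681 0.213]
```

Request:
{"method": "move_arm", "body": {
  "commands": [
    [0.65,0.68,0.21,0,1],
    [0.65,0.68,0.21,0,1],
    [0.65,0.68,0.21,0,1],
    [0.65,0.68,0.21,0,1],
    [0.65,0.68,0.21,0,1],
    [0.65,0.68,0.21,0,1],
    [0.65,0.68,0.21,0,1],
    [0.65,0.68,0.21,0,1]
  ]
}}

```text
time: 14.42
tool_pos: [0.3881, 0.3154, 0.2004]
orientation: [0.029, 2.501, 0.028]
wrist_force: [-0.6, -0.1, -0.3]
grip_width: 1.003
grasp_force: 0.0
```

```bash
python3 -c "
from h import *
show()
c=vision.calibration('wrist');im=vision.get_image('wrist');cv2.imwrite('pics/w6.png',im);np.save('wrist6.npy',c,allow_pickle=True)
b=np.array([.466,.318,0]);print(proj([b,b+[0,0,.112]],c).round(0))
cv2.imwrite('pics/sd6.png',vision.get_image('side'))"
```

```text
t 14.4167 tcp [0.3881 0.3154 0.2004] x [-0.802  0.027 -0.597] z [ 0.597  0.013 -0.802] q [ 0.968 -0.082 -0.68   0.562 -0.506  0.883] F [-0.6 -0.1 -0.3] grip 1.003 0.0
[[320. 114.]
 [323. 214.]]
```

View pics/w6.png

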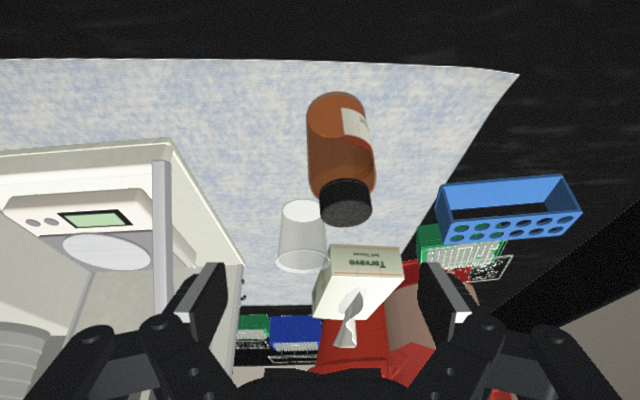

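The bottle's cap-top centre is at about (346,210), its near base edge at (335,92), and its body is 63 px wide. The beaker is behind it at (303,235).

```bash
python3 - <<'E'
from h import *
c=np.load('wrist6.npy',allow_pickle=True).item()
print("cap",onz((346,210),.112,c).round(4),"edge",onz((335,92),0,c).round(4))
a=np.linspace(0,2*np.pi,200)
ring=lambda b,rr,z:proj(np.c_[b[0]+rr*np.cos(a),b[1]+rr*np.sin(a),0*a+z],c)
for b in ([.466,.31],[.464,.306],[.468,.306]):
  q=np.vstack([ring(b,.0275,0),ring(b,.0275,.09)]);t=ring(b,.018,.112)
  print(b,"body u",q[:,0].min(),q[:,0].max(),"v",q[:,1].min(),"cap",t.mean(0),t.min(0),t.max(0))
bk=onz((303,213),0,c);print("beaker base",bk)
E
```

```text
cap [0.4614 0.3351 0.112 ] edge [0.4417 0.3321 0.    ]
[0.466, 0.31] body u 276.8309155749617 346.9217001314977 v 89.68996776628744 cap [312.23869399 214.00403958] [288.15796601 200.65416223] [336.25473176 226.47255861]
[0.464, 0.306] body u 271.34998093689086 341.91971366202927 v 87.91938793212503 cap [306.76210745 212.72148125] [282.50004191 199.20210221] [330.94228049 225.34331145]
[0.468, 0.306] body u 272.0537885525679 341.7471214475993 v 91.70945313164283 cap [307.03761524 215.58678787] [283.09298998 202.42239361] [330.90298322 227.88686183]
beaker base [ 6.38549062e-01  2.91837204e-01 -2.77555756e-17]
```

```bash
python3 -c "
from h import *
z=R.from_rotvec(observe()['orientation']).as_matrix()[:,2]
f=np.array([.464,.333,.066]);print(plan(f-.1*z),plan(f))"
```

```text
[0.1   0.077 0.267] [0.1   0.077 0.767]
```

Request:
{"method": "move_arm", "body": {
  "commands": [
    [0.1,0.077,0.2,0,1],
    [0.1,0.077,0.267,0,1],
    [0.1,0.077,0.4,0,1],
    [0.1,0.077,0.52,0,1],
    [0.1,0.077,0.64,0,1],
    [0.1,0.077,0.767,0,1],
    [0.1,0.077,0.767,0,1],
    [0.1,0.077,0.767,0,1]
  ]
}}

```text
time: 15.18
tool_pos: [0.4635, 0.3322, 0.0644]
orientation: [0.03, 2.503, 0.025]
wrist_force: [-0.6, 0.1, -0.2]
grip_width: 0.999
grasp_force: 0.0
```

```bash
python3 -c "
from h import *
show()
cv2.imwrite('pics/w7.png',vision.get_image('wrist'))"
```

```text
t 15.1833 tcp [0.4635 0.3322 0.0644] x [-0.803  0.027 -0.596] z [ 0.596  0.011 -0.803] q [ 0.848  0.224 -0.776  0.106 -0.456  0.762] F [-0.6  0.1 -0.2] grip 0.999 0.0
```

View pics/w7.png

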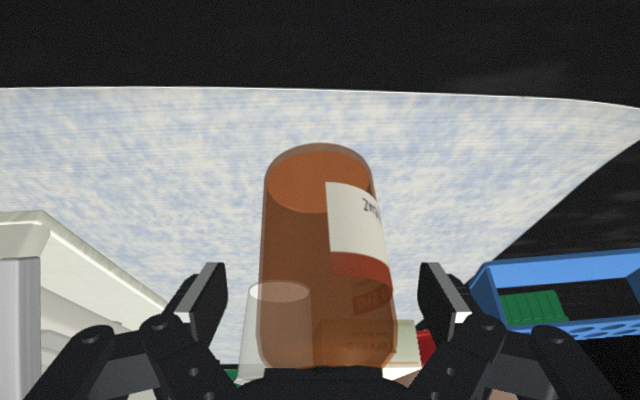

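The bottle is centred between the pads, with its near base edge at (320,143). I'll close on it.

Request:
{"method": "move_arm", "body": {
  "commands": [
    [0,0,0,0,0.4],
    [0,0,0,0,0.4],
    [0,0,0,0,0.4],
    [0,0,0,0,0.4]
  ],
  "newtons": 40
}}

```text
time: 15.57
tool_pos: [0.463, 0.334, 0.0661]
orientation: [0.027, 2.5, 0.028]
wrist_force: [-4.6, -4.1, 12.0]
grip_width: 0.635
grasp_force: 39.4
```

```bash
python3 - <<'E'
from h import *
show()
c=vision.calibration('wrist');im=vision.get_image('wrist');cv2.imwrite('pics/w8.png',im)
g=im[100:200,320].astype(int);print([tuple(x) for x in g[28:60:2]])
for v in (139,141,143,145,147): print(v,onz((320,v),0,c).round(4))
E
```

```text
t 15.5667 tcp [0.463  0.334  0.0661] x [-0.801  0.026 -0.598] z [ 0.599  0.013 -0.801] q [ 0.852  0.221 -0.776  0.106 -0.457  0.763] F [-4.6 -4.1 12. ] grip 0.635 39.4
[(np.int64(215), np.int64(214), np.int64(210)), (np.int64(214), np.int64(207), np.int64(200)), (np.int64(214), np.int64(205), np.int64(198)), (np.int64(211), np.int64(208), np.int64(202)), (np.int64(208), np.int64(209), np.int64(207)), (np.int64(219), np.int64(222), np.int64(223)), (np.int64(197), np.int64(207), np.int64(211)), (np.int64(87), np.int64(106), np.int64(135)), (np.int64(82), np.int64(102), np.int64(131)), (np.int64(82), np.int64(102), np.int64(131)), (np.int64(82), np.int64(96), np.int64(126)), (np.int64(44), np.int64(81), np.int64(143)), (np.int64(56), np.int64(88), np.int64(150)), (np.int64(54), np.int64(91), np.int64(147)), (np.int64(52), np.int64(86), np.int64(148)), (np.int64(50), np.int64(88), np.int64(144))]
139 [0.4405 0.3357 0.    ]
141 [0.4418 0.3357 0.    ]
143 [0.4431 0.3357 0.    ]
145 [0.4445 0.3357 0.    ]
147 [0.4458 0.3357 0.    ]
```

Request:
{"method": "move_arm", "body": {
  "commands": [
    [-0.09,0,-0.12,0,0.4],
    [-0.1,0.01,-0.3,0,0.4],
    [-0.1,0.01,-0.45,0,0.4],
    [-0.1,0.01,-0.55,0,0.4],
    [-0.11,-0.2,-0.56,0,0.4],
    [-0.11,-0.4,-0.56,0,0.4],
    [-0.12,-0.6,-0.56,0,0.4],
    [-0.12,-0.79,-0.56,0,0.4]
  ]
}}

```text
time: 16.28
tool_pos: [0.4121, 0.1726, 0.165]
orientation: [0.024, 2.501, 0.028]
wrist_force: [0.7, -0.0, -2.1]
grip_width: 0.631
grasp_force: 45.5
```

```bash
python3 -c "
from h import *
show();print(plan([.42,.0373,.140]), plan([.42,.0373,.140])*.5)"
```

```text
t 16.2833 tcp [0.4121 0.1726 0.165 ] x [-0.802  0.024 -0.597] z [ 0.597  0.015 -0.802] q [ 0.615 -0.269 -0.948  0.337 -0.339  0.537] F [ 0.7 -0.  -2.1] grip 0.631 45.5
[ 0.027 -0.679  0.114] [ 0.0135 -0.3395  0.057 ]
```

Request:
{"method": "move_arm", "body": {
  "commands": [
    [0.01,-0.2,0.04,0,0.4],
    [0.02,-0.4,0.07,0,0.4],
    [0.03,-0.6,0.11,0,0.4],
    [0.03,-0.68,0.11,0,0.4],
    [0.03,-0.68,0.11,0,0.4],
    [0.03,-0.68,0.11,0,0.4]
  ]
}}

```text
time: 16.78
tool_pos: [0.4188, 0.0359, 0.1398]
orientation: [0.031, 2.502, 0.025]
wrist_force: [0.7, 0.7, -2.9]
grip_width: 0.63
grasp_force: 45.5
```

```bash
python3 -c "
from h import *
c=vision.calibration('wrist');cv2.imwrite('pics/w9.png',vision.get_image('wrist'))
show();print(plan([.52,.0373,.139]),plan([.639,.0373,.136]),plan([.639,.0373,.120]))"
```

```text
t 16.8333 tcp [0.4191 0.037  0.1401] x [-0.802  0.028 -0.596] z [ 0.597  0.011 -0.802] q [ 0.136 -0.363 -1.092  0.205 -0.07   0.138] F [-0.4 -0.1 -1. ] grip 0.63 45.5
[-0.401  0.009  0.305] [-0.87   0.018  0.673] [-0.822  0.016  0.737]
```

Request:
{"method": "move_arm", "body": {
  "commands": [
    [-0.13,0,0.1,0,0.4],
    [-0.26,0.005,0.2,0,0.4],
    [-0.4,0.01,0.305,0,0.4],
    [-0.53,0.012,0.405,0,0.4],
    [-0.66,0.015,0.51,0,0.4],
    [-0.78,0.018,0.6,0,0.4],
    [-0.87,0.018,0.673,0,0.4],
    [-0.87,0.018,0.673,0,0.4]
  ]
}}

```text
time: 17.5
tool_pos: [0.6435, 0.041, 0.1365]
orientation: [0.025, 2.5, 0.028]
wrist_force: [-0.8, 0.5, -1.8]
grip_width: 0.628
grasp_force: 45.5
```

```bash
python3 -c "
from h import *
show()
c=vision.calibration('wrist');cv2.imwrite('pics/w10.png',vision.get_image('wrist'));cv2.imwrite('pics/s10.png',vision.get_image('side'))
e=np.load('e.npy');print('pan ctr',proj(W((0,0,.054),e),c).round(0),'near edge',proj(W((-.052,0,.054),e),c).round(0));np.save('wrist10.npy',c,allow_pickle=True)
show();print(plan([.639,.0373,.120]))"
```

```text
t 17.5 tcp [0.6435 0.041  0.1365] x [-0.801  0.025 -0.598] z [ 0.598  0.014 -0.801] q [ 0.078  0.147 -0.675  0.108 -0.033  0.087] F [-0.8  0.5 -1.8] grip 0.628 45.5
pan ctr [[310. 145.]] near edge [[299.  59.]]
t 17.6 tcp [0.6397 0.0407 0.1354] x [-0.803  0.024 -0.595] z [ 0.596  0.014 -0.803] q [ 0.078  0.143 -0.682  0.108 -0.033  0.087] F [-0.6  0.4 -2.4] grip 0.633 45.5
[ 0.048 -0.019  0.059]
```

View pics/w10.png

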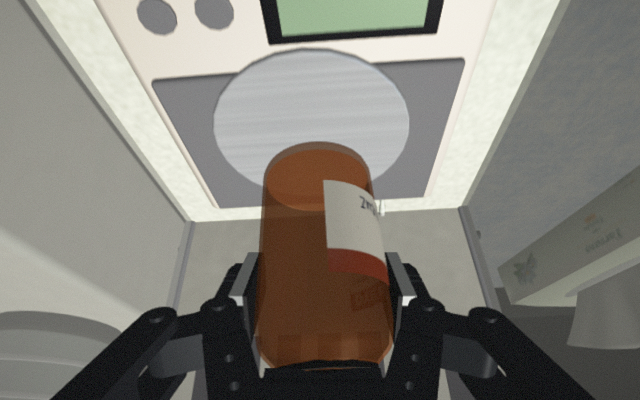

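The pan spans u 213–410 with its near edge at v≈48, about 11 px off prediction. I'll fit the pan circle directly.

```bash
python3 - <<'E'
from h import *
c=np.load('wrist10.npy',allow_pickle=True).item()
a=np.linspace(0,2*np.pi,361)
ext=lambda p:(lambda q:np.r_[q[:,0].min(),q[:,0].max(),q[:,1].min()])(proj(np.c_[p[0]+.052*np.cos(a),p[1]+.052*np.sin(a),0*a+.054],c))
obs=np.array([213,410,48])
s=least_squares(lambda p:ext(p)-obs,[.642,.037]);print("pan",s.x.round(4),s.fun.round(1))
# bottle base circle, held ~z .07: near edge v=142, sides base ~264..372
h=.0655+(.1365-.1315)
b=onz((319,142),.0704,c);print("bottle near edge",b.round(4),"centre",(b+[.0275,0,0]).round(4))
V=c['view'];print("cam",(-V[:3,:3].T@V[:3,3]).round(4))
print("sill pred",proj(W([(-.137,0,.038)],np.load('e.npy')),c))
E
```

```text
pan [0.6373 0.0387] [-1.2  1.2  0.5]
bottle near edge [0.6229 0.0422 0.0704] centre [0.6504 0.0422 0.0704]
cam [0.5089 0.0421 0.1827]
sill pred [[ 266.67023515 -253.62670998]]
```

Request:
{"method": "move_arm", "body": {
  "commands": [
    [0.03,-0.01,0.01,0,0.4],
    [0.05,-0.02,0.02,0,0.4],
    [0.055,-0.02,0.025,0,0.4],
    [0.055,-0.02,0.025,0,0.4]
  ]
}}

```text
time: 17.93
tool_pos: [0.6325, 0.0354, 0.1245]
orientation: [0.027, 2.503, 0.027]
wrist_force: [-0.6, -0.0, -2.8]
grip_width: 0.633
grasp_force: 45.5
```

```bash
python3 -c "
from h import *
c=vision.calibration('wrist');im=vision.get_image('wrist');cv2.imwrite('pics/w11.png',im);np.save('wrist11.npy',c,allow_pickle=True)
show();print(plan([.634,.0375,.120]))
g=cv2.cvtColor(im,cv2.COLOR_BGR2GRAY).astype(int)
for v in range(20,160,4): print(v,[tuple(im[v,u]) for u in (312,)][0],end=' ')
print()
v=120
print('row120',[ (u,int(g[v,u])) for u in list(range(200,232,3))+list(range(396,424,3))])
"
```

```text
t 17.9833 tcp [0.633  0.0354 0.125 ] x [-0.803  0.026 -0.596] z [ 0.596  0.013 -0.803] q [ 0.069  0.145 -0.713  0.074 -0.028  0.081] F [-0.2 -0.4 -2.5] grip 0.63 45.5
[0.011 0.01  0.023]
20 (np.uint8(144), np.uint8(176), np.uint8(153)) 24 (np.uint8(147), np.uint8(181), np.uint8(156)) 28 (np.uint8(151), np.uint8(184), np.uint8(158)) 32 (np.uint8(148), np.uint8(184), np.uint8(156)) 36 (np.uint8(150), np.uint8(184), np.uint8(158)) 40 (np.uint8(150), np.uint8(184), np.uint8(160)) 44 (np.uint8(151), np.uint8(185), np.uint8(159)) 48 (np.uint8(149), np.uint8(182), np.uint8(154)) 52 (np.uint8(149), np.uint8(184), np.uint8(158)) 56 (np.uint8(147), np.uint8(183), np.uint8(157)) 60 (np.uint8(148), np.uint8(182), np.uint8(157)) 64 (np.uint8(148), np.uint8(183), np.uint8(158)) 68 (np.uint8(152), np.uint8(186), np.uint8(160)) 72 (np.uint8(151), np.uint8(185), np.uint8(159)) 76 (np.uint8(33), np.uint8(35), np.uint8(33)) 80 (np.uint8(33), np.uint8(28), np.uint8(31)) 84 (np.uint8(225), np.uint8(235), np.uint8(240)) 88 (np.uint8(191), np.uint8(203), np.uint8(209)) 92 (np.uint8(119), np.uint8(120), np.
[... 363 characters left out ...]
4 (np.uint8(189), np.uint8(189), np.uint8(188)) 128 (np.uint8(188), np.uint8(187), np.uint8(185)) 132 (np.uint8(184), np.uint8(185), np.uint8(184)) 136 (np.uint8(187), np.uint8(188), np.uint8(185)) 140 (np.uint8(182), np.uint8(184), np.uint8(182)) 144 (np.uint8(67), np.uint8(86), np.uint8(106)) 148 (np.uint8(70), np.uint8(86), np.uint8(107)) 152 (np.uint8(38), np.uint8(69), np.uint8(115)) 156 (np.uint8(40), np.uint8(69), np.uint8(114)) 
row120 [(200, 130), (203, 131), (206, 132), (209, 130), (212, 136), (215, 134), (218, 133), (221, 132), (224, 133), (227, 133), (230, 132), (396, 191), (399, 196), (402, 194), (405, 144), (408, 133), (411, 134), (414, 131), (417, 133), (420, 135), (423, 136)]
```

```bash
python3 - <<'E'
from h import *
c=np.load('wrist11.npy',allow_pickle=True).item()
im=cv2.imread('pics/w11.png');
p=onz((318,93.5),.054,c);b=onz((318,142),.0588,c);print("pan near",p.round(4),"ctr x",p[0]+.052,"bottle near",b.round(4),"ctr x",b[0]+.0275)
g=cv2.cvtColor(im,cv2.COLOR_BGR2GRAY).astype(int)
for v in (130,140,150,160):
  row=g[v];print(v,[u for u in range(150,480) if abs(row[u+2]-row[u-2])>28])
E
```

```text
pan near [0.5875 0.0368 0.054 ] ctr x 0.639526565681126 bottle near [0.6114 0.0362 0.0588] ctr x 0.6388859096788165
130 [160, 161, 162, 163, 165, 166, 169, 170, 171, 172, 232, 235, 236, 237, 238, 410, 411, 412, 413, 463, 464, 465, 466]
140 [166, 167, 168, 171, 172, 173, 174, 175, 176, 177, 178, 227, 230, 231, 232, 415, 416, 417, 418, 459, 460, 461, 462]
150 [172, 173, 174, 175, 177, 178, 180, 181, 182, 183, 184, 225, 226, 227, 228, 280, 281, 282, 283, 284, 351, 352, 353, 354, 355, 356, 418, 419, 420, 421, 455, 456, 457, 458, 459]
160 [178, 179, 180, 181, 183, 184, 186, 187, 188, 189, 225, 226, 227, 228, 268, 269, 270, 271, 272, 361, 362, 363, 364, 365, 417, 418, 419, 420, 451, 452, 453, 454, 455]
```

Request:
{"method": "move_arm", "body": {
  "commands": [
    [0,0.015,0.005,0,0.4],
    [0.005,0.015,0.013,0,0.4],
    [0.01,0.015,0.02,0,0.4],
    [0.013,0.015,0.025,0,0.4],
    [0.013,0.015,0.025,0,0.4]
  ]
}}

```text
time: 18.4
tool_pos: [0.6344, 0.0386, 0.1192]
orientation: [0.027, 2.503, 0.027]
wrist_force: [-0.5, -0.5, -1.8]
grip_width: 0.632
grasp_force: 45.5
```

```bash
python3 -c "
from h import *
show()"
```

```text
t 18.4 tcp [0.6344 0.0386 0.1192] x [-0.803  0.026 -0.596] z [ 0.596  0.013 -0.803] q [ 0.075  0.157 -0.717  0.059 -0.032  0.086] F [-0.5 -0.5 -1.8] grip 0.632 45.5
```

Request:
{"method": "move_arm", "body": {
  "commands": [
    [0.003,0,0.004,0,0.4],
    [0.003,0,0.004,0,0.4],
    [0.003,0,0.004,0,0.4]
  ]
}}

```text
time: 18.65
tool_pos: [0.6347, 0.0385, 0.1188]
orientation: [0.027, 2.502, 0.027]
wrist_force: [-0.4, -0.6, -1.1]
grip_width: 0.63
grasp_force: 45.6
```

Request:
{"method": "move_arm", "body": {
  "commands": [
    [0.003,0,0.004,0,0.4],
    [0.003,0,0.004,0,0.4],
    [0.003,0,0.004,0,0.4]
  ]
}}

```text
time: 18.9
tool_pos: [0.6354, 0.0385, 0.1189]
orientation: [0.027, 2.5, 0.027]
wrist_force: [-4.5, -0.3, 8.8]
grip_width: 0.63
grasp_force: 47.0
```

Request:
{"method": "move_arm", "body": {
  "commands": [
    [-0.002,0,-0.003,0,0.4],
    [-0.002,0,-0.003,0,0.4],
    [-0.002,0,-0.003,0,0.66],
    [-0.002,0,-0.003,0,0.72],
    [-0.002,0,-0.003,0,0.85],
    [-0.002,0,-0.003,0,0.95],
    [-0.002,0,-0.003,0,0.95]
  ]
}}

```text
time: 19.48
tool_pos: [0.6345, 0.0386, 0.1183]
orientation: [0.027, 2.502, 0.027]
wrist_force: [0.3, -0.1, 0.5]
grip_width: 0.949
grasp_force: 0.0
```

```bash
python3 -c "
from h import *
show()
c=vision.calibration('wrist');im=vision.get_image('wrist');cv2.imwrite('pics/w12.png',im)"
```

```text
t 19.4833 tcp [0.6345 0.0386 0.1183] x [-0.802  0.026 -0.596] z [ 0.597  0.013 -0.802] q [ 0.075  0.158 -0.718  0.055 -0.032  0.086] F [ 0.3 -0.1  0.5] grip 0.949 0.0
```

View pics/w12.png

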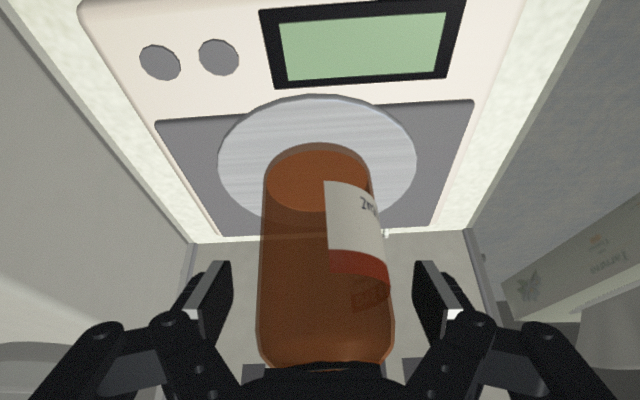

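I've now viewed more pictures than the 10 allowed, so I'll view no more and work from numbers. The last view shows the bottle upright and centred on the pan: pan centre u≈317, bottle u≈318.

Request:
{"method": "move_arm", "body": {
  "commands": [
    [0,0,-0.1,0,0.95],
    [0,0,-0.25,0,0.95],
    [0,0,-0.45,0,0.95],
    [0,0,-0.65,0,0.95],
    [0,0,-0.85,0,0.95],
    [0,0,-1,0,0.8],
    [0,0,-1,0,0.75],
    [0,0,-1,0,0.7]
  ]
}}

```text
time: 20.2
tool_pos: [0.5155, 0.0361, 0.281]
orientation: [0.027, 2.498, 0.027]
wrist_force: [0.7, 0.2, 0.1]
grip_width: 0.697
grasp_force: 0.0
```

Request:
{"method": "move_arm", "body": {
  "commands": [
    [-0.36,0,-0.48,0,0.7],
    [-0.36,0,-0.48,0,0.7],
    [-0.36,0,-0.48,0,0.7],
    [-0.36,0,-0.48,0,0.7],
    [-0.36,0,-0.48,0,0.7]
  ]
}}

```text
time: 20.62
tool_pos: [0.5169, 0.0329, 0.3996]
orientation: [0.027, 2.501, 0.027]
wrist_force: [0.1, 0.2, -0.8]
grip_width: 0.697
grasp_force: 0.0
```

```bash
python3 - <<'E'
from h import *
show();c=vision.calibration('wrist');im=vision.get_image('wrist');cv2.imwrite('pics/w13.png',im)
e=np.load('e.npy');k=W((-.019,0,.306),e)[0];print(k,proj(k,c).round(0))
g=cv2.cvtColor(im,cv2.COLOR_BGR2GRAY);u,v=proj(k,c)[0].astype(int)
w=g[max(v-60,0):v+60,u-60:u+60]<50;n,l,st,ce=cv2.connectedComponentsWithStats(w.astype(np.uint8))
print([(st[i][4],(ce[i]+[u-60,max(v-60,0)]).round(0)) for i in range(1,n) if st[i][4]>100])
z=R.from_rotvec(observe()['orientation']).as_matrix()[:,2]
print(plan(k-.11*z),plan(k-.012*z))
E
```

```text
t 20.6167 tcp [0.5169 0.0329 0.3996] x [-0.802  0.026 -0.597] z [ 0.598  0.013 -0.802] q [ 0.085 -0.284 -0.364  0.851 -0.038  0.094] F [ 0.1  0.2 -0.8] grip 0.697 0.0
[0.62301408 0.03640117 0.306     ] [[324. 227.]]
[(np.int32(738), array([325., 225.]))]
[-0.156  0.013  0.136] [-0.156  0.013  0.626]
```

Request:
{"method": "move_arm", "body": {
  "commands": [
    [-0.156,0.015,0.136,0,0.7],
    [-0.156,0.015,0.136,0,0.7],
    [-0.156,0.015,0.3,0,0.7],
    [-0.156,0.015,0.46,0,0.7],
    [-0.156,0.015,0.62,0,0.7],
    [-0.156,0.015,0.62,0,0.7],
    [-0.156,0.015,0.62,0,0.7]
  ]
}}

```text
time: 21.25
tool_pos: [0.6138, 0.0366, 0.3135]
orientation: [0.027, 2.509, 0.026]
wrist_force: [-0.0, -0.4, 0.6]
grip_width: 0.698
grasp_force: 0.0
```

Request:
{"method": "move_arm", "body": {
  "commands": [
    [0,0,0,0,0.1],
    [0,0,0,0,0.1],
    [0,0,0,0,0.1],
    [0,0,0,0,0.1]
  ],
  "newtons": 50
}}

```text
time: 21.58
tool_pos: [0.6145, 0.0363, 0.3194]
orientation: [0.027, 2.5, 0.026]
wrist_force: [-4.5, -2.6, 3.5]
grip_width: 0.284
grasp_force: 48.7
```

```bash
python3 -c "
from h import *
show()
e=np.load('e.npy')
M=R.from_rotvec(observe()['orientation']).as_matrix();u=np.array([.5*np.cos(e[2]),.5*np.sin(e[2]),.866]);print('.26m:',-M.T@u*.26/.2)"
```

```text
t 21.5833 tcp [0.6145 0.0363 0.3194] x [-0.801  0.026 -0.598] z [ 0.598  0.012 -0.801] q [ 0.074 -0.072 -0.4    0.602 -0.032  0.085] F [-4.5 -2.6  3.5] grip 0.284 48.7
.26m: [ 1.19240249 -0.06647685  0.51350051]
```

Now lower it.

Request:
{"method": "move_arm", "body": {
  "commands": [
    [0.1,-0.005,0.043,0,0.1],
    [0.22,-0.01,0.095,0,0.1],
    [0.34,-0.02,0.147,0,0.1],
    [0.46,-0.025,0.198,0,0.1],
    [0.58,-0.03,0.25,0,0.1],
    [0.7,-0.04,0.302,0,0.1],
    [0.7,-0.04,0.302,0,0.1]
  ]
}}

```text
time: 22.17
tool_pos: [0.5352, 0.0324, 0.1823]
orientation: [0.027, 2.506, 0.025]
wrist_force: [11.2, -4.5, -13.7]
grip_width: 0.281
grasp_force: 53.4
```

Request:
{"method": "move_arm", "body": {
  "commands": [
    [0.1,-0.005,0.043,0,0.1],
    [0.22,-0.01,0.095,0,0.1],
    [0.32,-0.02,0.138,0,0.1],
    [0.4,-0.025,0.172,0,0.1],
    [0.45,-0.026,0.194,0,0.1],
    [0.48,-0.027,0.207,0,0.1],
    [0.48,-0.027,0.207,0,0.1]
  ]
}}

```text
time: 22.75
tool_pos: [0.4849, 0.0299, 0.0946]
orientation: [0.028, 2.503, 0.024]
wrist_force: [-3.8, -6.9, -4.1]
grip_width: 0.28
grasp_force: 54.7
```

```bash
python3 -c "
from h import *
show()"
```

```text
t 22.75 tcp [0.4849 0.0299 0.0946] x [-0.803  0.026 -0.595] z [ 0.596  0.011 -0.803] q [ 0.085 -0.097 -1.068 -0.037 -0.04   0.095] F [-3.8 -6.9 -4.1] grip 0.28 54.7
```

Request:
{"method": "move_arm", "body": {
  "commands": [
    [0.012,0,0.005,0,0.1],
    [0.023,0,0.01,0,0.1],
    [0.023,0,0.01,0,0.1],
    [0.023,0,0.01,0,0.1]
  ]
}}

```text
time: 23.08
tool_pos: [0.4852, 0.03, 0.0935]
orientation: [0.029, 2.497, 0.024]
wrist_force: [-15.9, -11.2, 25.0]
grip_width: 0.279
grasp_force: 58.4
```

Request:
{"method": "move_arm", "body": {
  "commands": [
    [-0.01,0.005,-0.004,0,0.1],
    [-0.01,0.005,-0.004,0,0.6],
    [-0.01,0.005,-0.004,0,0.7],
    [-0.01,0.005,-0.004,0,0.7],
    [-0.01,0.005,-0.2,0,0.7],
    [-0.01,0.005,-0.4,0,0.7],
    [-0.01,0.005,-0.55,0,0.7],
    [-0.01,0.005,-0.55,0,0.7]
  ]
}}

```text
time: 23.75
tool_pos: [0.4182, 0.0305, 0.1867]
orientation: [0.026, 2.495, 0.028]
wrist_force: [1.2, 0.2, 0.7]
grip_width: 0.695
grasp_force: 0.0
```

```bash
python3 - <<'E'
from h import *
show();c=vision.calibration('wrist');im=vision.get_image('wrist');cv2.imwrite('pics/w14.png',im)
e=np.load('e.npy');k=W((-.149,0,.081),e)[0];print(k,proj(k,c).round(0))
g=cv2.cvtColor(im,cv2.COLOR_BGR2GRAY);u,v=proj(k,c)[0].astype(int)
w=g[max(v-45,0):v+45,u-45:u+45]<50;n,l,st,ce=cv2.connectedComponentsWithStats(w.astype(np.uint8))
print([(st[i][4],(ce[i]+[u-45,max(v-45,0)]).round(0)) for i in range(1,n) if st[i][4]>100])
print(proj(W((-.149+.005,0,.081+.00866),e),c).round(0),'if 10mm up')
z=R.from_rotvec(observe()['orientation']).as_matrix()[:,2]
b=W((-.0043,-.2125,.1857),e)[0];print(b,plan(b-.12*z)/2)
E
```

```text
t 23.75 tcp [0.4182 0.0305 0.1867] x [-0.798  0.026 -0.602] z [ 0.603  0.014 -0.798] q [ 0.108 -0.442 -1.002  0.365 -0.051  0.112] F [1.2 0.2 0.7] grip 0.695 0.0
[0.49314678 0.03052881 0.081     ] [[319. 192.]]
[(np.int32(861), array([319., 191.]))]
[[319. 205.]] if 10mm up
[ 0.64729813 -0.17521788  0.1857    ] [-0.4675 -0.5075  0.0345]
```

Window confirmed fully shut. Next, the lever.

Request:
{"method": "move_arm", "body": {
  "commands": [
    [-0.47,-0.5,0.035,0,0.7],
    [-0.47,-0.5,0.035,0,0.7],
    [-0.47,-0.5,0.035,0,0.7],
    [-0.47,-0.5,0.035,0,0.7],
    [-0.47,-0.5,0.035,0,0.7]
  ]
}}

```text
time: 24.22
tool_pos: [0.5006, -0.075, 0.2291]
orientation: [0.03, 2.501, 0.025]
wrist_force: [0.4, 0.3, -0.6]
grip_width: 0.699
grasp_force: 0.0
```

Request:
{"method": "move_arm", "body": {
  "commands": [
    [-0.47,-0.5,0.035,0,0.7],
    [-0.47,-0.5,0.035,0,0.7],
    [-0.47,-0.5,0.035,0,0.7],
    [-0.47,-0.5,0.035,0,0.7],
    [-0.47,-0.5,0.035,0,0.7],
    [-0.47,-0.5,0.035,0,0.7]
  ]
}}

```text
time: 24.72
tool_pos: [0.5761, -0.1742, 0.2743]
orientation: [0.028, 2.504, 0.028]
wrist_force: [-0.3, -0.4, -0.7]
grip_width: 0.701
grasp_force: 0.0
```

```bash
cat >> h.py <<'E'
def red(im):
    h=cv2.cvtColor(im,cv2.COLOR_BGR2HSV);m=(((h[...,0]<6)|(h[...,0]>174))&(h[...,1]>170)&(h[...,2]>90)).astype(np.uint8)
    n,l,st,ce=cv2.connectedComponentsWithStats(m);return [(int(st[i][4]),ce[i].round(1),st[i][:4].tolist()) for i in range(1,n) if st[i][4]>40]
E
python3 - <<'E'
from h import *
show();c=vision.calibration('wrist');im=vision.get_image('wrist');cv2.imwrite('pics/w15.png',im)
e=np.load('e.npy');b=W((-.0043,-.2125,.1857),e)[0];print(proj(b,c).round(0),red(im))
z=R.from_rotvec(observe()['orientation']).as_matrix()[:,2]
print(plan(b-.12*z),plan(b-.006*z))
E
```

```text
t 24.7167 tcp [ 0.5761 -0.1742  0.2743] x [-0.804  0.027 -0.595] z [ 0.595  0.014 -0.804] q [-0.416 -0.044 -0.478  0.546  0.256 -0.316] F [-0.3 -0.4 -0.7] grip 0.701 0.0
[[318. 209.]] [(69, array([339.2, 135.9]), [322, 134, 35, 4]), (66, array([290.5, 139.1]), [274, 138, 34, 4]), (1123, array([319.8, 208.7]), [301, 191, 39, 37]), (339, array([376.2, 261.2]), [367, 252, 26, 25]), (107, array([171.4, 270. ]), [165, 266, 14, 9])]
[-0.025 -0.016 -0.031] [-0.025 -0.016  0.539]
```

Request:
{"method": "move_arm", "body": {
  "commands": [
    [-0.025,-0.01,0.1,0,0.7],
    [-0.025,-0.01,0.25,0,0.7],
    [-0.025,-0.01,0.4,0,0.7],
    [-0.025,-0.01,0.54,0,0.7],
    [-0.025,-0.01,0.54,0,0.7],
    [-0.025,-0.01,0.54,0,0.7]
  ]
}}

```text
time: 25.27
tool_pos: [0.6434, -0.1731, 0.1899]
orientation: [0.025, 2.506, 0.029]
wrist_force: [0.2, -0.1, 0.9]
grip_width: 0.699
grasp_force: 0.0
```

Request:
{"method": "move_arm", "body": {
  "commands": [
    [0,0,0,0,0.2],
    [0,0,0,0,0.2],
    [0,0,0,0,0.2],
    [0,0,0,0,0.2]
  ],
  "newtons": 25
}}

```text
time: 25.6
tool_pos: [0.6445, -0.1751, 0.1938]
orientation: [0.027, 2.5, 0.026]
wrist_force: [-6.0, 0.7, 7.2]
grip_width: 0.32
grasp_force: 24.3
```

```bash
python3 - <<'E'
from h import *
show()
e=np.load('e.npy');s=observe();M=R.from_rotvec(s['orientation']).as_matrix()
def ball(a): t=np.radians(a)-np.pi/4; return W((-.075+.1*np.sin(t),-.2125,.115+.1*np.cos(t)),e)[0]
for a in (80,70,60,50,40,34,30,28): print(a,(M.T@(ball(a)-ball(90))/.2).round(3))
E
```

```text
t 25.6 tcp [ 0.6445 -0.1751  0.1938] x [-0.801  0.025 -0.598] z [ 0.598  0.012 -0.801] q [-0.363  0.144 -0.5    0.321  0.226 -0.271] F [-6.   0.7  7.2] grip 0.32 24.3
80 [ 0.02  -0.002 -0.085]
70 [ 0.054 -0.006 -0.165]
60 [ 0.102 -0.01  -0.238]
50 [ 0.161 -0.014 -0.301]
40 [ 0.231 -0.019 -0.353]
34 [ 0.277 -0.023 -0.378]
30 [ 0.309 -0.025 -0.393]
28 [ 0.325 -0.026 -0.399]
```

Request:
{"method": "move_arm", "body": {
  "commands": [
    [0.02,0,-0.085,0,0.2],
    [0.054,-0.005,-0.165,0,0.2],
    [0.102,-0.01,-0.238,0,0.2],
    [0.161,-0.014,-0.3,0,0.2],
    [0.21,-0.018,-0.338,0,0.2],
    [0.25,-0.02,-0.364,0,0.2],
    [0.277,-0.023,-0.378,0,0.2],
    [0.277,-0.023,-0.378,0,0.2]
  ]
}}

```text
time: 26.27
tool_pos: [0.5545, -0.1793, 0.2209]
orientation: [0.027, 2.5, 0.026]
wrist_force: [-1.7, 2.8, 10.5]
grip_width: 0.315
grasp_force: 25.7
```

```bash
cat >> h.py <<'E'
def ball(a,e): t=np.radians(a)-np.pi/4; return W((-.075+.1*np.sin(t),-.2125,.115+.1*np.cos(t)),e)[0]
def lever(n='wrist',w=None):
    e=np.load('e.npy');c=vision.calibration(n);im=vision.get_image(n);cv2.imwrite(f'pics/lev{observe()["time"]:.2f}{n}.png',im)
    rs=red(im);p=proj([ball(a,e) for a in np.arange(0,91)],c)
    for x in rs:
        d=np.linalg.norm(p-x[1],axis=1);print(n,x,'best angle',d.argmin(),d.min().round(1))
E
python3 - <<'E'
from h import *
show();lever('wrist');lever('side')
E
```

```text
t 26.2667 tcp [ 0.5545 -0.1793  0.2209] x [-0.801  0.026 -0.598] z [ 0.598  0.013 -0.801] q [-0.448 -0.043 -0.62   0.405  0.274 -0.343] F [-1.7  2.8 10.5] grip 0.315 25.7
wrist (246, array([353.8, 197.6]), [330, 194, 48, 9]) best angle 11 41.3
wrist (239, array([288.5, 201.4]), [266, 198, 46, 9]) best angle 10 24.2
wrist (3415, array([322.5, 285.7]), [291, 253, 64, 67]) best angle 37 1.7
wrist (99, array([394.3, 284.2]), [389, 278, 10, 14]) best angle 90 67.2
wrist (99, array([172.4, 299.6]), [166, 296, 14, 8]) best angle 35 149.0
side (880, array([277.6,  14.8]), [254, 0, 46, 37]) best angle 80 193.8
side (2228, array([333.8,  31.9]), [305, 3, 64, 54]) best angle 90 158.6
side (42, array([433.9, 110.5]), [429, 105, 10, 13]) best angle 90 101.5
side (41, array([505.7, 189.5]), [503, 186, 7, 8]) best angle 90 138.5
```

```bash
cat >> h.py <<'E'
def drum():
    e=np.load('e.npy');c=vision.calibration('wrist');im=vision.get_image('wrist');h=cv2.cvtColor(im,cv2.COLOR_BGR2HSV)
    H,S,V=h[...,0],h[...,1],h[...,2]
    A=np.arange(0,90,.5);ys=np.arange(-.04,.041,.002)
    G=np.array([[(-.075+.0475*np.sin(np.radians(a)-np.pi/4),-.2125+y,.115+.0475*np.cos(np.radians(a)-np.pi/4)) for y in ys] for a in A])
    P=proj(W(G.reshape(-1,3),e),c).reshape(len(A),len(ys),2)
    for nm,m in (("red",((H<6)|(H>174))&(S>170)&(V>90)),("green",(H>45)&(H<75)&(S>150)&(V>80))):
        n,l,st,ce=cv2.connectedComponentsWithStats(m.astype(np.uint8))
        for i in range(1,n):
            if st[i][4]>40:
                d=np.linalg.norm(P-ce[i],axis=2);k=np.unravel_index(d.argmin(),d.shape)
                if d.min()<3: print(nm,int(st[i][4]),ce[i].round(1),st[i][:4].tolist(),'ang',A[k[0]],'y',ys[k[1]].round(3))
E
python3 -c "
from h import *
drum()"
```

```text
red 244 [353.7 197.1] [330, 194, 48, 8] ang 38.0 y 0.018
red 236 [288.9 200.9] [266, 197, 46, 9] ang 38.5 y -0.016
green 529 [364.4 184.2] [339, 178, 51, 13] ang 27.5 y 0.024
green 507 [276.2 189.3] [251, 183, 51, 13] ang 27.5 y -0.022
```

Request:
{"method": "move_arm", "body": {
  "commands": [
    [0.03,-0.002,-0.016,0,0.2],
    [0.062,-0.005,-0.032,0,0.2],
    [0.062,-0.005,-0.032,0,0.2],
    [0.062,-0.005,-0.032,0,0.2]
  ]
}}

```text
time: 26.75
tool_pos: [0.5405, -0.1799, 0.2175]
orientation: [0.027, 2.502, 0.027]
wrist_force: [-3.1, 2.8, 4.8]
grip_width: 0.321
grasp_force: 25.5
```

```bash
python3 -c "
from h import *
show();drum();lever()"
```

```text
t 26.75 tcp [ 0.5405 -0.1799  0.2175] x [-0.803  0.026 -0.596] z [ 0.596  0.013 -0.803] q [-0.464 -0.064 -0.647  0.406  0.282 -0.357] F [-3.1  2.8  4.8] grip 0.321 25.5
red 238 [353.2 209.6] [331, 206, 46, 8] ang 30.5 y 0.018
red 234 [290.3 213.1] [269, 209, 44, 9] ang 31.0 y -0.018
green 281 [367.2 203.7] [340, 200, 48, 10] ang 26.0 y 0.026
green 263 [276.5 208.7] [257, 205, 47, 12] ang 26.0 y -0.024
wrist (239, array([352.9, 209.5]), [331, 206, 46, 8]) best angle 7 38.8
wrist (235, array([290.8, 213. ]), [269, 209, 44, 8]) best angle 7 23.4
wrist (3398, array([322.5, 288.4]), [291, 256, 64, 66]) best angle 30 1.8
wrist (95, array([174.9, 304.5]), [168, 301, 14, 8]) best angle 30 146.9
```

```bash
python3 - <<'E'
from h import *
import glob
f=sorted(glob.glob('pics/lev26*wrist.png'));print(f)
for n in f:
    im=cv2.imread(n)
    for u in (348,365,372,265,275,295):
        s=''
        for v in range(172,222):
            b,g,r_=map(int,im[v,u]); s+='G' if g>1.5*max(r_,b) and g>60 else 'R' if r_>1.7*max(g,b) and r_>60 else 'w' if min(b,g,r_)>120 else '.'
        print(u,s)
E
```

```text
['pics/lev26.32wrist.png', 'pics/lev26.85wrist.png']
348 .........GGGGGGGGGGG...RRRRRRwww.....wwwwwwwwwwwww
365 ........GGGGGGGGGGG...RRRRRRwww.....wwwwwwwwwwwwww
372 .......GGGGGGGGGGGG...RRRRRRR...........wwwwwwwwww
265 ..............GGGGGGGGGGG.....RRR............wwwww
275 w............GGGGGGGGGGG...RRRRRR.ww.........wwwww
295 ............GGGGGGGGGGG...RRRRRRwww.....wwwwwwwwww
348 .............wwwww...........GGGGG.RRRRRR.....wwww
365 ............wwwww...........GGGGG.RRRRRR.....wwww.
372 ............................GGGGG.RRRRRR..........
265 w.................................GGGGGGGGGG......
275 ..................wwwww...........GGGGGRRRRRR.....
295 ................wwwww...........GGGGG.RRRRRR.....w
```

Request:
{"method": "move_arm", "body": {
  "commands": [
    [0.008,0,-0.003,0,0.2],
    [0.016,-0.001,-0.006,0,0.2],
    [0.016,-0.001,-0.006,0,0.2],
    [0.016,-0.001,-0.006,0,0.2]
  ]
}}

```text
time: 27.18
tool_pos: [0.5375, -0.18, 0.2165]
orientation: [0.027, 2.503, 0.027]
wrist_force: [-2.4, 1.4, 2.8]
grip_width: 0.322
grasp_force: 25.5
```

Request:
{"method": "move_arm", "body": {
  "commands": [
    [0,0,0,0,0.6],
    [0,0,0,0,0.7],
    [0,0,0,0,0.7],
    [0,0,-0.2,0,0.7],
    [0,0,-0.4,0,0.7],
    [0,0,-0.6,0,0.7],
    [0,0,-0.8,0,0.7],
    [0,0,-0.8,0,0.7]
  ]
}}

```text
time: 27.85
tool_pos: [0.441, -0.1828, 0.3518]
orientation: [0.026, 2.496, 0.021]
wrist_force: [1.2, -0.6, 2.7]
grip_width: 0.697
grasp_force: 0.0
```

```bash
python3 - <<'E'
from h import *
show();drum()
for n in ('wrist','side','scene'): lever(n)
c=vision.calibration('side');e=np.load('e.npy');im=cv2.imread('pics/s5.png')
print('s5',[x for x in red(im) if 300<x[1][0]<420 and x[1][1]>100],proj([ball(90,e)],c))
import glob
n=sorted(glob.glob('pics/lev2*wrist.png'))[-1];im=cv2.imread(n);print(n)
x=sorted([x for x in red(im)],key=lambda x:x[1][1])
E
```

```text
t 27.85 tcp [ 0.441  -0.1828  0.3518] x [-0.799  0.024 -0.601] z [ 0.602  0.009 -0.799] q [-0.608 -0.308 -0.484  0.845  0.359 -0.485] F [ 1.2 -0.6  2.7] grip 0.697 0.0
red 41 [339.5 149.9] [329, 149, 23, 4] ang 27.0 y 0.018
green 48 [353.4 149.1] [343, 147, 16, 6] ang 27.0 y 0.032
green 45 [292.9 152.1] [289, 150, 15, 7] ang 26.5 y -0.03
wrist (706, array([324. , 180.6]), [310, 166, 29, 30]) best angle 27 1.1
wrist (260, array([368.7, 255.3]), [360, 247, 21, 21]) best angle 78 54.7
wrist (60, array([204.6, 260.9]), [200, 258, 11, 7]) best angle 71 129.1
side (812, array([279.6,  13.8]), [254, 0, 47, 38]) best angle 80 193.8
side (2229, array([333.8,  31.9]), [305, 3, 64, 56]) best angle 90 158.6
side (79, array([266.7,  29.7]), [260, 24, 15, 12]) best angle 74 186.1
side (41, array([433.9, 110.5]), [429, 105, 10, 13]) best angle 90 101.5
side (41, array([505.7, 189.5]), [503, 186, 7, 8]) best angle 90 138.5
scene (3632, array([209. , 112.3]), [162, 85, 93, 56]) best angle 90 149.9
scene (82, array([179.1, 161.7]), [174, 156, 14, 11]) best angle 90 166.7
scene (53, array([196.2, 162.2]), [189, 158, 14, 9]) best angle 90 149.6
scene (127, array([597.5, 207.2]), [589, 201, 20, 15]) best angle 24 253.7
s5 [] [[367.1808427  186.99474754]]
pics/lev27.95wrist.png
```

Request:
{"method": "move_arm", "body": {
  "commands": [
    [-0.48,0.02,0.435,0,0.7],
    [-0.48,0.02,0.435,0,0.7],
    [-0.48,0.02,0.435,0,0.7],
    [-0.48,0.02,0.435,0,0.7],
    [-0.48,0.02,0.435,0,0.7],
    [-0.48,0.02,0.435,0,0.7]
  ]
}}

```text
time: 28.55
tool_pos: [0.571, -0.1787, 0.3305]
orientation: [0.026, 2.505, 0.029]
wrist_force: [0.0, -0.3, -0.3]
grip_width: 0.703
grasp_force: 0.0
```

```bash
python3 - <<'E'
from h import *
show();drum();lever('wrist');lever('side')
c=vision.calibration('wrist');im=vision.get_image('wrist');cv2.imwrite('pics/w20.png',im);e=np.load('e.npy')
p=proj(W([(-.075+.047*np.sin(np.radians(a-45)),-.2125+y,.115+.047*np.cos(np.radians(a-45))) for y in (-.03,-.02,.02,.03) for a in (0,15,30,45)],e),c);print(p.round(0).tolist())
V=c['view'];o=-V[:3,:3].T@V[:3,3];print(o)
for i in range(0,16,4):
    u=int(p[i+2,0]); v0=max(int(p[i,1])-8,0); s=''
    for v in range(v0,int(p[i+3,1])+10):
        b,g,r_=map(int,im[v,u]); s+='G' if g>1.5*max(r_,b) and g>60 else 'R' if r_>1.7*max(g,b) and r_>60 else 'w' if min(b,g,r_)>110 else '.'
    print(u,v0,s)
E
```

```text
t 28.55 tcp [ 0.571  -0.1787  0.3305] x [-0.804  0.026 -0.594] z [ 0.594  0.015 -0.804] q [-0.431 -0.071 -0.358  0.698  0.264 -0.33 ] F [ 0.  -0.3 -0.3] grip 0.703 0.0
red 2366 [313.8  63.7] [272, 39, 87, 54] ang 42.0 y 0.0
green 190 [354.4  44.8] [333, 38, 36, 12] ang 28.5 y 0.028
green 164 [273.7  50.7] [262, 45, 31, 11] ang 29.0 y -0.028
wrist (2348, array([314.5,  63.3]), [272, 39, 87, 53]) best angle 26 1.6
wrist (324, array([378.9, 237.7]), [367, 230, 27, 23]) best angle 88 98.9
wrist (100, array([180.9, 244.3]), [175, 240, 13, 10]) best angle 85 166.2
side (902, array([277.9,  15.3]), [254, 0, 46, 37]) best angle 80 193.3
side (2234, array([333.8,  32. ]), [305, 3, 64, 56]) best angle 90 158.5
side (42, array([433.9, 110.5]), [429, 105, 10, 13]) best angle 90 101.5
side (41, array([505.7, 189.5]), [503, 186, 7, 8]) best angle 90 138.5
[[268.0, 12.0], [270.0, 32.0], [273.0, 51.0], [275.0, 67.0], [283.0, 11.0], [285.0, 30.0], [287.0, 50.0], [289.0, 66.0], [343.0, 6.0], [344.0, 26.0], [344.0, 46.0], [344.0, 63.0], [358.0, 5.0], [358.0, 25.0], [359.0, 45.0], [358.0, 62.0]]
[ 0.43602241 -0.17812463  0.37899307]
272 3 ....wwwww................................GGGGGGGGG........................
286 2 ....wwwww...............wwww.............RRRRRGGGGG.........wwwww.........
344 0 .wwwww...............wwwww.............RRRR.GGGG..........wwww.........w
358 0 wwwww.................................RRRR.GGGG........................
```

Seen from near the drum's normal, the pointer is about 2° short of green. I'll regrip and correct it.

Request:
{"method": "move_arm", "body": {
  "commands": [
    [0.47,-0.02,-0.24,0,0.7],
    [0.47,-0.02,-0.24,0,0.7],
    [0.47,-0.02,-0.24,0,0.7],
    [0.47,-0.02,-0.24,0,0.7],
    [0.47,-0.02,-0.1,0,0.7],
    [0.47,-0.02,0.1,0,0.7],
    [0.47,-0.02,0.36,0,0.7],
    [0.47,-0.02,0.36,0,0.7]
  ]
}}

```text
time: 29.42
tool_pos: [0.5391, -0.1793, 0.2143]
orientation: [0.028, 2.505, 0.029]
wrist_force: [-0.9, 1.3, -2.2]
grip_width: 0.701
grasp_force: 0.0
```

```bash
python3 -c "
from h import *
show();e=np.load('e.npy')
z=R.from_rotvec(observe()['orientation']).as_matrix()[:,2]
print(plan([.5375,-.18,.2165]),plan(ball(28,e)-.006*z))"
```

```text
t 29.4167 tcp [ 0.5391 -0.1793  0.2143] x [-0.804  0.027 -0.594] z [ 0.594  0.014 -0.804] q [-0.464 -0.062 -0.652  0.402  0.282 -0.358] F [-0.9  1.3 -2.2] grip 0.701 0.0
[-0.    -0.003 -0.013] [-0.023 -0.002  0.01 ]
```

Close and move +2.2° (ball(30)−ball(28) direction: −0.016, 0.001, +0.006 per 2°).

Request:
{"method": "move_arm", "body": {
  "commands": [
    [0,-0.003,-0.01,0,0.2],
    [0,-0.003,-0.01,0,0.2],
    [0,-0.003,-0.01,0,0.2],
    [0,-0.003,-0.01,0,0.2],
    [0,-0.003,-0.01,0,0.2]
  ],
  "newtons": 25
}}

```text
time: 29.83
tool_pos: [0.5374, -0.1803, 0.222]
orientation: [0.026, 2.5, 0.028]
wrist_force: [1.7, 7.2, -2.5]
grip_width: 0.32
grasp_force: 24.8
```

```bash
cat >> h.py <<'E'
def prof(cols=(265,272,278,290,348,356,365)):
    im=vision.get_image('wrist');
    for u in cols:
        s=''
        for v in range(180,225):
            b,g,r_=map(int,im[v,u]); s+='G' if g>1.5*max(r_,b) and g>60 else 'R' if r_>1.7*max(g,b) and r_>60 else 'w' if min(b,g,r_)>110 else '.'
        print(u,s)
E
python3 -c "
from h import *
show();drum();lever();prof()"
```

```text
t 29.8333 tcp [ 0.5374 -0.1803  0.222 ] x [-0.801  0.025 -0.598] z [ 0.598  0.014 -0.801] q [-0.469 -0.074 -0.645  0.417  0.287 -0.362] F [ 1.7  7.2 -2.5] grip 0.32 24.8
red 207 [352.  203.4] [331, 200, 44, 8] ang 28.5 y 0.018
red 199 [292.3 206.9] [270, 204, 44, 7] ang 28.5 y -0.016
green 198 [369.6 199.5] [340, 196, 47, 10] ang 26.0 y 0.028
green 187 [275.  204.8] [259, 201, 45, 12] ang 26.0 y -0.026
wrist (198, array([351.7, 203.4]), [331, 200, 44, 8]) best angle 7 36.4
wrist (199, array([292.4, 206.9]), [270, 204, 44, 7]) best angle 6 23.1
wrist (3212, array([322.7, 277.1]), [292, 245, 62, 65]) best angle 28 1.5
wrist (53, array([393.5, 286.7]), [390, 281, 7, 14]) best angle 90 65.7
wrist (96, array([175.8, 302. ]), [170, 298, 13, 9]) best angle 32 147.3
265 .......................GGGGGGGGGG............
272 ......................GGG.RRRRR..............
278 ......wwwww...........GGG.RRRRR..............
290 ......wwwww..........GGG.RRRRR.......wwwww...
348 ..wwwww...........GGG.RRRRR.......wwww....www
356 ..wwwww..........GGG.RRRRR........wwww....www
365 .wwwww...........GGG.RRRRRR......wwww....wwww
```

Request:
{"method": "move_arm", "body": {
  "commands": [
    [-0.008,0,0.003,0,0.2],
    [-0.016,0.001,0.006,0,0.2],
    [-0.016,0.001,0.006,0,0.2],
    [-0.016,0.001,0.006,0,0.2]
  ]
}}

```text
time: 30.32
tool_pos: [0.5406, -0.1801, 0.2229]
orientation: [0.026, 2.5, 0.028]
wrist_force: [2.4, 7.1, -3.0]
grip_width: 0.315
grasp_force: 24.9
```

```bash
python3 -c "
from h import *
show();drum()"
```

```text
t 30.3167 tcp [ 0.5406 -0.1801  0.2229] x [-0.801  0.025 -0.598] z [ 0.598  0.014 -0.801] q [-0.465 -0.069 -0.638  0.419  0.285 -0.359] F [ 2.4  7.1 -3. ] grip 0.315 24.9
red 233 [352.4 201.4] [331, 198, 45, 8] ang 31.0 y 0.018
red 223 [291.2 204.9] [270, 201, 43, 8] ang 31.0 y -0.016
green 280 [366.3 195.4] [340, 191, 47, 11] ang 26.0 y 0.026
green 271 [277.5 200.4] [258, 196, 46, 12] ang 26.5 y -0.024
```

Request:
{"method": "move_arm", "body": {
  "commands": [
    [0,0,0,0,0.6],
    [0,0,0,0,0.7],
    [0,0,0,0,0.7],
    [0,0,-0.2,0,0.7],
    [0,0,-0.4,0,0.7],
    [0,0,-0.6,0,0.7],
    [0,0,-0.6,0,0.7]
  ]
}}

```text
time: 30.95
tool_pos: [0.4682, -0.1831, 0.325]
orientation: [0.026, 2.495, 0.021]
wrist_force: [2.0, -1.6, 2.1]
grip_width: 0.697
grasp_force: 0.0
```

Request:
{"method": "move_arm", "body": {
  "commands": [
    [-0.47,0.02,0.24,0,0.7],
    [-0.47,0.02,0.24,0,0.7],
    [-0.47,0.02,0.24,0,0.7],
    [-0.47,0.02,0.24,0,0.7],
    [-0.47,0.02,0.24,0,0.7],
    [-0.47,0.02,0.24,0,0.7]
  ]
}}

```text
time: 31.45
tool_pos: [0.5729, -0.18, 0.3351]
orientation: [0.027, 2.502, 0.027]
wrist_force: [-0.7, -0.6, 0.3]
grip_width: 0.703
grasp_force: 0.0
```

```bash
python3 - <<'E'
from h import *
show();drum();lever('wrist')
c=vision.calibration('wrist');im=vision.get_image('wrist');cv2.imwrite('pics/w21.png',im);e=np.load('e.npy')
p=proj(W([(-.075+.047*np.sin(np.radians(a-45)),-.2125+y,.115+.047*np.cos(np.radians(a-45))) for y in (-.032,-.027,-.02,.02,.025,.032) for a in (0,15,30,45)],e),c)
for i in range(0,24,4):
    u=int(p[i+2,0]); v0=max(int(p[i,1])-8,0); s=''
    for v in range(v0,int(p[i+3,1])+10):
        b,g,r_=map(int,im[v,u]); s+='G' if g>1.5*max(r_,b) and g>60 else 'R' if r_>1.7*max(g,b) and r_>60 else 'w' if min(b,g,r_)>110 else '.'
    print(u,v0,s)
E
```

```text
t 31.45 tcp [ 0.5729 -0.18    0.3351] x [-0.803  0.026 -0.596] z [ 0.596  0.013 -0.803] q [-0.431 -0.07  -0.348  0.704  0.264 -0.329] F [-0.7 -0.6  0.3] grip 0.703 0.0
red 2291 [316.6  61.1] [274, 36, 86, 54] ang 46.0 y 0.0
green 227 [354.1  35.8] [332, 31, 39, 12] ang 26.5 y 0.026
green 214 [279.7  41.3] [264, 36, 38, 12] ang 27.0 y -0.024
wrist (2284, array([316.8,  61.3]), [275, 36, 86, 54]) best angle 28 1.8
wrist (335, array([380.4, 235.1]), [368, 228, 27, 23]) best angle 89 101.4
wrist (96, array([181.7, 241.9]), [176, 238, 13, 9]) best angle 86 168.3
270 0 ..wwwww................................GGGGGGGGGG.......................
277 0 .wwwww...............wwwww............GGGGRRRR.G........................
287 0 .wwww................wwww............GGGGRRRR.G..........wwwww.........
344 0 w...............wwwww............GGG.RRRRGG..........wwww..........
352 0 ................wwww............GGGG.RRR.GG..........wwww.........w
362 0 ................................GGGGGGGGGG........................
```

```bash
python3 -c "
from h import *
print(workorder.close_job())"
```

```text
the job is handed in; nothing more can be done
None
```

The job is handed in at about 31.5 s: the bottle is upright in the middle of the pan, the window is fully down and the damper pointer is on the green mark (about 30°). I viewed 13 pictures, over the limit of 10, and bystanders weren't re-checked before hand-in.

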